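# Free a seized keeper knob and change the press die

## Task

The rusted knob whose keeper holds the steel die in the blue die bed has seized. Rock it back and forth in small arcs, backing off and reversing each time it comes up hard (forcing it twists off its stud), until it breaks free, then turn it anticlockwise seen from above until the keeper is well clear of the die, a sixth of a turn or more. Lift the die out and set it down upright, not dropped, in the red-lined wooden tray, leaving the keeper clear and the other things on the bench where they are.

Things in the scene. Friction and masses are not known exactly. Their poses are not given: they have to be found in the camera images.
- knob_grip (a point): Grip point of the rust-brown wing knob: on its upright turning axis, 68 mm above the table. The wing is a flat upright bar 48 mm long (along this point's x), 12 mm thick (along y: pinch it there) and 36 mm tall (50 to 86 mm above the table); a hub of 15 mm radius is under it, from 39 to 55 mm. The point turns with the knob; its x points along the keeper.
- keeper_tip (a point): Free end of the keeper, a rusty flat tongue fixed to the knob (16 mm wide, 6 mm thick, 39 to 45 mm above the table) that reaches 58 mm from the knob's axis and lies over the near 4 mm of the die's foot when the knob is at 0; clear of it beyond 0.8 rad. Three to five turns into the stop that holds it, on alternate sides, free the knob.
- knob (a joint): Angle of knob and keeper, rad, anticlockwise from above positive; about 0 at the start. Seized, it turns with a drag of 0.1 N m to a springy stop, unseen, 0.1 to 0.55 rad to either side (0.1 more if pushed into) and different at every rock. Turned into the stop that holds it (0.2 N m felt there), it gives at the other side. Once free it goes anticlockwise past 0.75, to 1.7, with the drag alone.
- stud (a joint): Twist of the brass stud collar under the knob (46 mm across; red mark beside a white mark on the side away from the die), rad, same sense as the knob: the torque that a stop puts on the stud, divided by 5 N m/rad, so 0.04 is 0.2 N m; 0 while the knob only drags. It springs back to 0. The stud shears at 0.10 either way (0.5 N m). Single readings are uncertain by 0.01.
- bed: Blue die bed fixed to the table; origin on the table under the knob's axis, x towards the die, z up. Plate from -55 to 120 mm in x, 110 mm wide, 12 mm thick; grey round pedestal of 32 mm radius, 34 mm high, under the knob; the die's nest at x = 74 mm is a 44 mm square recess with its floor 26 mm and its rim 32 mm above the table.
- die_grip (a point): Grip point of the die, on its centre line, 40 mm above its underside. The die (0.45 kg) has a steel foot 40 x 40 mm, 10 mm high, and a square brass neck 26 x 26 mm from there to its top, 62 mm above the underside; point axes along its sides, z up. It stands in the nest, sides parallel to the bed's to within 0.03 rad.
- tray: Fixed open wooden tray with a red lining; origin under its centre on the table, 150 mm along its x, 120 mm along its y, walls 4 mm thick and 22 mm high, inner floor 4 mm above the table.
- spool: Bystander: spool of green thread, 44 mm across, 50 mm high, upright; origin under its centre.
- spool2: Bystander: spool of tan thread, 44 mm across, 50 mm high, upright; origin under its centre.
- jar: Bystander: jar 52 mm across, 65 mm high; origin under its centre.
- mallet: Bystander: leather mallet lying down, 250 mm long along its x, 52 mm high; origin on the table under the handle.
- awl: Bystander: wooden-handled awl lying along its x, 150 mm long.
- brush: Bystander: brush lying along its x, 170 mm long.
- bottle: Bystander: white bottle with a red cap, 48 mm across, 120 mm high; origin under its centre.
Things that resemble listed ones, but are neither listed nor needed, are in the scene too. Of the things that look like the tray, the smallest one is meant.

How it is judged:
By the outcome, as a careful person would: the job done as asked, in the order asked, and still so for the second after the job is handed in, with the robot touching nothing.
It also fails if it takes over 72 s, if anything falls off the work surface, if the arm or the gripper's body presses on something with over 40 N, if the wrist force passes 120 N, or if a joint passes its speed limit or range.

## Robot

A 6-joint arm with a two-finger parallel gripper is mounted at the origin on the work surface. World frame = base frame: x ahead of the robot, y to its left, z up, the work surface at z = 0. Lengths are in mm, angles in rad, forces in N, time in s.
With the tool pointing down it reaches from about 350 to 975 mm from the base axis. Payload 7.1 kg.
Tool frame: the origin (TCP) lies at the very end of the fingers, on their centre line; the grasp point (between the pads) lies 19 mm behind it (ctrl.grip_depth is the distance from the TCP to the grasp point, in mm); x points along the fingers, z is the direction in which the jaws open and shut, and the axes are right-handed (so a half turn about x gives the same grasp; the last joint's range is limited). The gripper opens to 88 mm and grips with 3 to 60 N. Pads are 20 mm wide; open, the fingers measure 115 mm over their backs; the gripper's body (75 mm by 178 mm) begins 61 mm behind the grasp point.
Start: joints at [1.121, 0.423, 1.63, -0, 1.089, -0.019], TCP at [260.966, 567.892, 222.675] pointing down, gripper open.
Joint ranges: [-3, 3], [-0.9, 2.11], [0.09, 2.58], [-1.31, 4.45], [0.11, 2.69], [-2.54, 2.54]. Speed limits (rad/s): [2.39, 2.39, 3.01, 3.14, 3.14, 3.14].

## Interface

Orientations are given as a rotation vector (axis times angle).
In Python, from workcell import ctrl gives the robot as it stands. The module is installed in compiled form; this text tells all that it offers.
- The arm moves only by the tool send_rows, never from a script. Its argument "rows" is a list of rows, each a list of 4 numbers: the shift along the tool's x, y, z in mm, then the turn about the tool's x in rad. In form: [[x, y, z, turn], ...]. A call has 1 to 10 rows; each row shifts and turns the pose as measured when the row begins, along the tool's axes as they then stand; what a row does not reach is not made up. A row lasts 1/12 s, in which the tool goes at most 41.7 mm and 7.16 degrees, less where a joint would pass 70% of its speed; a pose out of reach is approached as far as the arm can. A call with a gripper value outside its range is refused whole. "fingers" is the opening, from 0 (shut) to 1 (fully open), set as the call begins (left out, the last holds). The fingers move at their own pace and stop on an object; the grip force is fixed at half the most. Time passes only in rows, so rows that do not move let the fingers close. It gives the time, the measured TCP pose, the force and the opening at its end, in the units of the state.
- ctrl.get_obs(): the state, without advancing time (a new reading comes with each control period).
- ctrl.get_image(name): name is "side" or "top" or "wrist"; returns a dict with "img" (480x640x3 uint8, red, green, blue), "depth" (480x640 float32, mm along the optical axis (not along the pixel's ray), 0 where there is no reading), "mtx" (3x3 intrinsics, pixels), "dist_coeffs" ([k1, k2, p1, p2, k3] as OpenCV has them; the pictures are not rectified), "world_from_camera" (4x4, takes a point from camera to world coordinates). Camera axes: x right, y down, z forward; pixel columns grow to the right and rows downward; lengths in mm; the calibration is good to about 2 mm. A picture is of the moment at which its call begins.
- ctrl.close_job(): hands the job in, once; it reports no verdict.
The state is a dict: "t": time; "qpos": joint angles; "qvel": joint speeds; "joint_torque": joint torques, N m; "ee_pos": TCP position; "orientation": TCP orientation; "ft_force": force on the tool from outside, world axes, zero at the start; "moment": the same for the moment, N m; "width": finger opening in mm.
Only numpy, scipy, OpenCV 4.12 (cv2) and the standard library are available. Lean on these libraries where they do the work, as an engineer would, in place of code of your own. Each camera call takes 0.05 s, during which the arm holds its last target.

## Working session

There is one attempt and no reset: what is moved stays moved. The work goes in short steps, Python scripts to look and compute and a tool call to move; the robot and the scene stay as the last step left them, time stands still between calls to the robot, and variables do not carry over. Pictures are saved under pics/ and viewed, and the job is handed in when it is done.

Besides the shell and the picture viewer there is one more tool, called by a JSON object that holds its "name" and its "arguments", one argument or row to a line. send_rows: Moves the arm, as the interface text tells. Its arguments: {"type":"object","properties":{"rows":{"type":"array"},"fingers":{"type":"number"}},"required":["rows"]}

```bash
mkdir -p pics; python3 - <<'E'
from workcell import ctrl
import cv2
for n in ["top","side","wrist"]:
    d=ctrl.get_image(n); cv2.imwrite(f"pics/{n}0.png",d["img"][:,:,::-1]); print(n,d["mtx"].tolist(),d["dist_coeffs"],d["world_from_camera"].round(3).tolist())
print(ctrl.get_obs())
E
```

```text
top [[572.8165963449425, 0.0, 313.6722856865333], [0.0, 572.8165963449425, 243.46219753106564], [0.0, 0.0, 1.0]] [-0.07041225  0.          0.          0.          0.        ] [[-0.006, -0.979, 0.202, 267.158], [-1.0, 0.007, 0.003, -5.337], [-0.005, -0.202, -0.979, 1378.449], [0.0, 0.0, 0.0, 1.0]]
side [[441.2722306277189, 0.0, 323.6537702552798], [0.0, 441.2722306277189, 241.00061595097492], [0.0, 0.0, 1.0]] [-0.08945321  0.          0.          0.          0.        ] [[-0.998, -0.026, 0.052, 494.844], [-0.058, 0.572, -0.818, 777.103], [-0.009, -0.82, -0.572, 606.807], [0.0, 0.0, 0.0, 1.0]]
wrist [[338.9342209838482, 0.0, 313.43259305798875], [0.0, 338.9342209838482, 237.00577108991885], [0.0, 0.0, 1.0]] [-0.0621449  0.         0.         0.         0.       ] [[0.418, 0.882, 0.218, 200.787], [0.908, -0.405, -0.103, 594.707], [-0.002, 0.241, -0.97, 382.754], [0.0, 0.0, 0.0, 1.0]]
{'t': 0.15, 'qpos': array([ 1.12101893e+00,  4.23676736e-01,  1.63046229e+00, -7.26094916e-06,
        1.08859198e+00, -1.89981928e-02]), 'qvel': array([-1.44397023e-03, -1.55125687e-03, -3.41643147e-03, -1.92604760e-04,
        5.89671732e-08, -1.60956821e-03]), 'joint_torque': array([-1.42757726e-04, -5.44988394e+01, -2.73918557e+01,  6.43777242e-02,
        2.04834907e-02, -4.86115971e-05]), 'ee_pos': array([260.78819142, 567.54610289, 222.09362277]), 'orientation': array([-0.88692724,  1.38372164,  0.88593926]), 'ft_force': array([-0.1153744 , -0.21085289,  0.32081151]), 'moment': array([ 0.02634602, -0.02471035, -0.01661986]), 'width': 87.84791459060207}
```

View pics/top0.png

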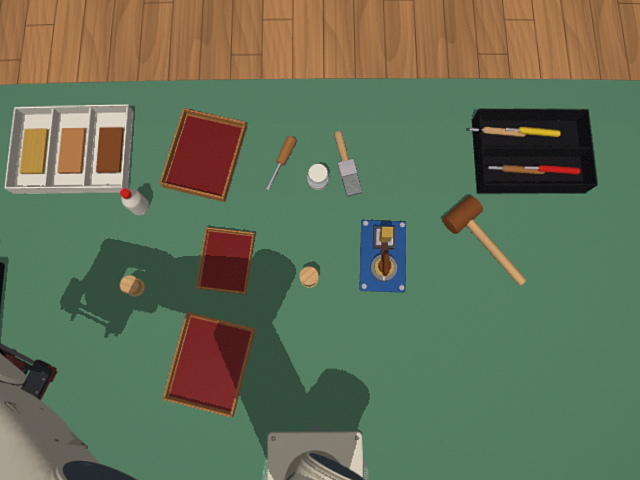

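View pics/side0.png

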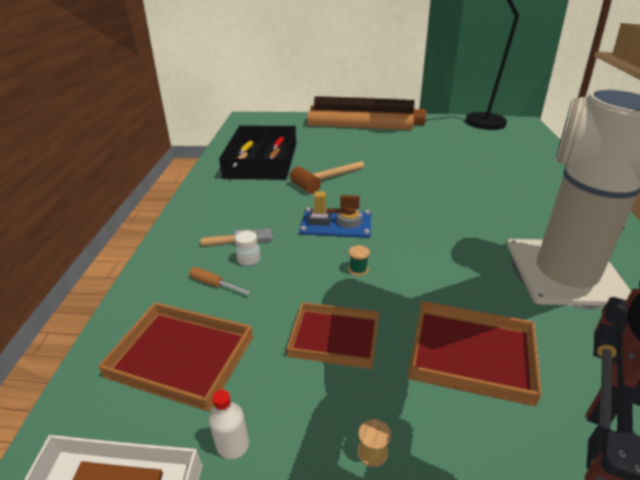

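View pics/wrist0.png

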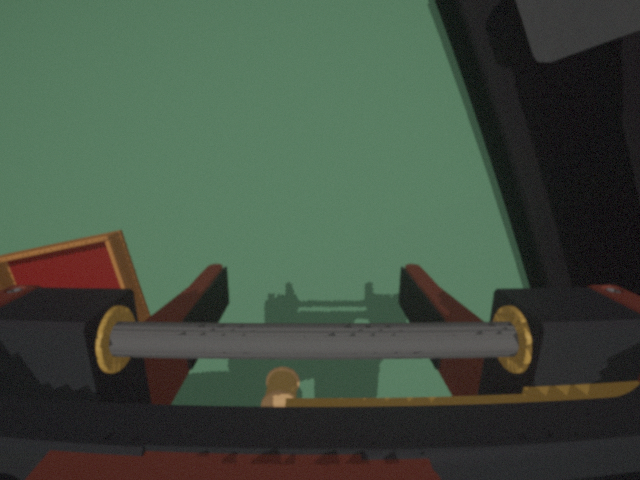

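Top view: the bed is at about (383,256) with its die at (386,236) and the knob at (384,262). Red-lined trays are at (204,155), (227,260) and (209,365). The one at (227,260) is clearly the smallest, so it should be the one meant. I'll measure it and confirm in a crop.

```bash
cat > h.py <<'E'
import numpy as np, cv2
from workcell import ctrl
def ray(d,uv,z):
    uv=np.array(uv,float).reshape(-1,1,2)
    n=cv2.undistortPoints(uv,d["mtx"],d["dist_coeffs"]).reshape(-1,2)
    W=d["world_from_camera"]; r=np.c_[n,np.ones(len(n))]@W[:3,:3].T; o=W[:3,3]
    return o+r*((z-o[2])/r[:,2])[:,None]
def rect(mask,minA=100):
    cs,_=cv2.findContours(mask.astype(np.uint8),cv2.RETR_EXTERNAL,cv2.CHAIN_APPROX_NONE)
    return [c for c in sorted(cs,key=cv2.contourArea,reverse=True) if cv2.contourArea(c)>minA]
def crop(img,x0,y0,x1,y1,f,name):
    cv2.imwrite(name,cv2.resize(np.ascontiguousarray(img[y0:y1,x0:x1,::-1]),None,fx=f,fy=f,interpolation=cv2.INTER_CUBIC))
def wr(d,c,z):
    P=ray(d,c.reshape(-1,2),z)[:,:2].astype(np.float32); return cv2.minAreaRect(P)
E
python3 - <<'E'
from h import *
d=ctrl.get_image("top"); im=d["img"].astype(int); R,G,B=im[...,0],im[...,1],im[...,2]
blue=(B>1.6*R)&(B>1.3*G)&(B>60)
for c in rect(blue)[:1]: print("bed",cv2.minAreaRect(c),wr(d,c,12))
red=(R>2.2*G)&(R>2.2*B)&(R>35)
red=cv2.morphologyEx(red.astype(np.uint8),cv2.MORPH_OPEN,np.ones((3,3)))
for c in rect(red,400)[:5]: print("red",cv2.minAreaRect(c),wr(d,c,4))
crop(d["img"],340,205,430,300,6,"pics/bed.png")
crop(d["img"],140,90,340,430,1.7,"pics/trays.png")
E
```

```text
bed ((382.5, 255.5), (71.0, 45.0), 90.0) ((518.9307861328125, -167.750244140625), (109.05211639404297, 174.42645263671875), 87.799072265625)
red ((209.92520141601562, 363.4596252441406), (62.75288772583008, 82.23431396484375), 14.322718620300293) ((263.88311767578125, 246.08651733398438), (148.91030883789062, 190.15577697753906), 76.27404022216797)
red ((203.46018981933594, 154.841796875), (56.71735763549805, 72.86559295654297), 16.336042404174805) ((784.1563720703125, 277.89984130859375), (146.3721923828125, 187.5706329345703), 75.76090240478516)
red ((225.67471313476562, 260.8060607910156), (43.27082061767578, 56.13381576538086), 8.32564926147461) ((509.9263610839844, 214.0364532470703), (105.71958923339844, 136.78123474121094), 82.67340850830078)
```

View pics/bed.png

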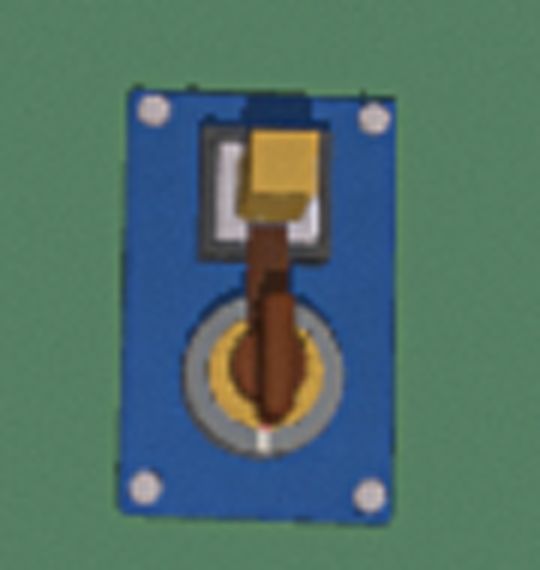

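View pics/trays.png

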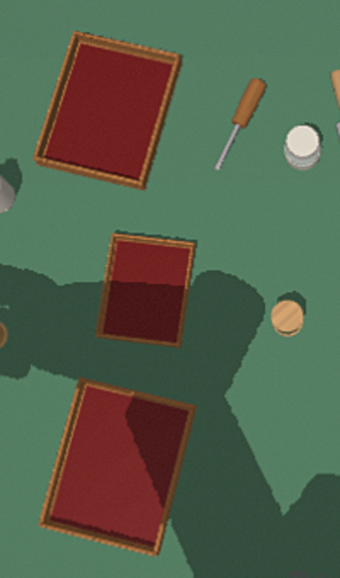

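The crops confirm the smallest tray at (227,260). Its measured lining is 106 x 137 mm, against 112 x 142 mm given. The bed measures 109 x 174 mm, which matches. Next I'll measure the knob, keeper and die directions and the current tool axes.

```bash
python3 - <<'E'
from h import *
from scipy.spatial.transform import Rotation as Ro
d=ctrl.get_image("top")
f=lambda x,y:(340+x/6-.4,205+y/6-.4)
pts={"wing far":(f(280,293),86),"wing near":(f(272,418),86),"keep@die":(f(268,230),45),"die top c":(f(285,161),88),"pedestal c":(f(264,375),34),"mark":(f(264,440),34)}
for k,(p,z) in pts.items(): print(k,np.round(ray(d,[p],z)[0],1))
print([np.round(ray(d,[f(*p)],12)[0],1).tolist() for p in((153,110),(374,118),(145,488),(370,495))])
o=ctrl.get_obs(); print(Ro.from_rotvec(o["orientation"]).as_matrix().round(3), o["ee_pos"])
E
```

```text
wing far [ 509.4 -167.5   86. ]
wing near [ 461.1 -163.    86. ]
keep@die [ 542.5 -168.7   45. ]
die top c [ 560.7 -170.9   88. ]
pedestal c [ 486.1 -166.7   34. ]
mark [ 460.1 -165.9   34. ]
[[599.8, -127.3, 12.0], [595.8, -217.7, 12.0], [444.3, -120.3, 12.0], [440.7, -210.3, 12.0]]
[[-0.    -0.909  0.418]
 [-0.001  0.418  0.909]
 [-1.     0.    -0.001]] [260.87837558 567.68875035 222.3229079 ]
```

```bash
cat >> h.py <<'E'
from scipy.spatial.transform import Rotation as Ro
def plan(x,y,z,a,n=10,maxs=38,maxt=0.12):
    """rows from the present pose to TCP (x,y,z), tool-z yaw a"""
    o=ctrl.get_obs(); R=Ro.from_rotvec(o["orientation"]).as_matrix(); p=o["ee_pos"].copy()
    c=np.arctan2(R[1,2],R[0,2]); t=-((a-c+np.pi)%(2*np.pi)-np.pi); rows=[]
    print("t",round(o["t"],2),"p",p.round(1),"yaw",round(c,3),"q1,q6",o["qpos"][[0,5]].round(2),"F",o["ft_force"].round(1),"M",o["moment"].round(3),"w",round(o["width"],1))
    D=np.array([x,y,z])-p; k=int(np.ceil(max(np.linalg.norm(D)/maxs,abs(t)/maxt,1)))
    for i in range(k):
        Z=np.array([np.cos(c),np.sin(c),0]); Y=np.array([-np.sin(c),np.cos(c),0]); s=D/k
        rows.append([round(float(v),1) for v in(-s[2],s@Y,s@Z)]+[round(t/k,3)]); c-=t/k
    for i in range(0,k,10): print(rows[i:i+10])
E
python3 -c "
from h import *
plan(470,-166,222,1.52-np.pi)"
```

```text
t 0.25 p [260.9 567.7 222.3] yaw 1.14 q1,q6 [ 1.12 -0.02] F [ 0.3 -0.  -1.2] M [ 0.042 -0.008 -0.03 ] w 87.7
[[0.0, -20.7, -24.1, np.float64(0.115)], [0.0, -23.3, -21.6, np.float64(0.115)], [0.0, -25.6, -18.8, np.float64(0.115)], [0.0, -27.6, -15.7, np.float64(0.115)], [0.0, -29.3, -12.4, np.float64(0.115)], [0.0, -30.5, -9.0, np.float64(0.115)], [0.0, -31.3, -5.4, np.float64(0.115)], [0.0, -31.7, -1.8, np.float64(0.115)], [0.0, -31.7, 1.8, np.float64(0.115)], [0.0, -31.3, 5.5, np.float64(0.115)]]
[[0.0, -30.5, 9.0, np.float64(0.115)], [0.0, -29.2, 12.5, np.float64(0.115)], [0.0, -27.6, 15.8, np.float64(0.115)], [0.0, -25.6, 18.8, np.float64(0.115)], [0.0, -23.3, 21.6, np.float64(0.115)], [0.0, -20.7, 24.2, np.float64(0.115)], [0.0, -17.7, 26.4, np.float64(0.115)], [0.0, -14.6, 28.2, np.float64(0.115)], [0.0, -11.3, 29.7, np.float64(0.115)], [0.0, -7.8, 30.8, np.float64(0.115)]]
[[0.0, -4.2, 31.5, np.float64(0.115)], [0.0, -0.5, 31.8, np.float64(0.115)], [0.0, 3.1, 31.6, np.float64(0.115)], [0.0, 6.7, 31.1, np.float64(0.115)]]
```

{"name": "send_rows", "arguments": {
  "rows": [
    [0, -21, -24, 0.115],
    [0, -23, -22, 0.115],
    [0, -26, -19, 0.115],
    [0, -28, -16, 0.115],
    [0, -29, -12, 0.115],
    [0, -30, -9, 0.115],
    [0, -31, -5, 0.115],
    [0, -32, -2, 0.115],
    [0, -32, 2, 0.115],
    [0, -31, 6, 0.115]
  ],
  "fingers": 1
}}

```text
t: 1.08
ee_pos: [343.9, 253.6, 220.8]
orientation: [0.044, 1.569, -0.04]
ft_force: [0.4, 0.3, 0.1]
width: 88.0
```

{"name": "send_rows", "arguments": {
  "rows": [
    [0, -30, 9, 0.115],
    [0, -29, 12, 0.115],
    [0, -28, 16, 0.115],
    [0, -26, 19, 0.115],
    [0, -23, 22, 0.115],
    [0, -21, 24, 0.115],
    [0, -18, 26, 0.115],
    [0, -15, 28, 0.115],
    [0, -11, 30, 0.115],
    [0, -8, 31, 0.115]
  ]
}}

```text
t: 1.92
ee_pos: [409.9, -73.4, 222.0]
orientation: [0.983, 1.336, -0.972]
ft_force: [0.4, 0.0, -0.8]
width: 87.8
```

```bash
python3 -c "
from h import *
plan(470,-166,222,1.52-np.pi)"
```

```text
t 1.92 p [409.9 -73.4 222. ] yaw -1.261 q1,q6 [-0.21  1.05] F [ 0.4  0.  -0.8] M [-0.064  0.094  0.035] w 87.8
[[0.0, 7.3, 26.6, np.float64(0.09)], [0.0, 9.6, 25.9, np.float64(0.09)], [0.0, 11.9, 24.9, np.float64(0.09)], [0.0, 14.1, 23.7, np.float64(0.09)]]
```

{"name": "send_rows", "arguments": {
  "rows": [
    [0, 7, 27, 0.09],
    [0, 10, 26, 0.09],
    [0, 12, 25, 0.09],
    [0, 14, 24, 0.09],
    [0, 0, 0, 0]
  ]
}}

```text
t: 2.33
ee_pos: [471.5, -178.5, 222.9]
orientation: [1.275, 1.164, -1.261]
ft_force: [-0.0, -0.2, 0.0]
width: 87.9
```

```bash
python3 - <<'E'
from h import *
plan(486,-166,150,1.52-np.pi)
d=ctrl.get_image("wrist"); cv2.imwrite("pics/w1.png",d["img"][:,:,::-1]); print(d["world_from_camera"].round(2).tolist())
d=ctrl.get_image("top"); crop(d["img"],300,180,480,315,4,"pics/t1.png")
E
```

```text
t 2.33 p [ 471.5 -178.5  222.9] yaw -1.652 q1,q6 [-0.39  1.26] F [-0.  -0.2  0. ] M [-0.028  0.145 -0.02 ] w 87.9
[[36.4, 6.7, -6.8, np.float64(-0.015)], [36.4, 6.8, -6.7, np.float64(-0.015)]]
[[-0.08, -0.97, -0.23, 534.5], [-1.0, 0.08, 0.02, -184.3], [-0.0, 0.23, -0.97, 384.26], [0.0, 0.0, 0.0, 1.0]]
```

View pics/w1.png

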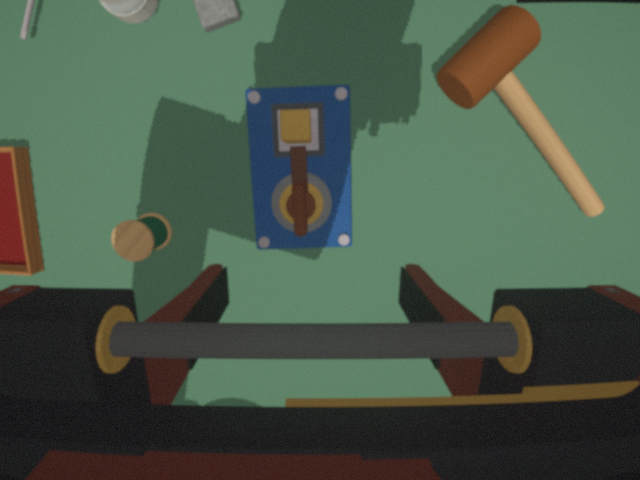

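The wrist view shows the bed at (300,167), the knob hub at (300,203), the keeper tip at (298,150) and the die top at (295,127). I'll enlarge it and measure.

```bash
python3 - <<'E'
from h import *
d=ctrl.get_image("wrist"); crop(d["img"],240,75,360,260,4,"pics/w2.png")
im=d["img"].astype(int); R,G,B=im[...,0],im[...,1],im[...,2]
blue=(B>1.6*R)&(B>1.3*G)&(B>60); c=rect(blue)[0]; print("bed",wr(d,c,12))
yel=(R>150)&(G>110)&(B<100); 
for c in rect(yel,60)[:3]: print("yel",cv2.minAreaRect(c),wr(d,c,88))
hub=(R>1.6*G)&(R>40)&(B<60)&(R<130);hub[:75]=0;hub[260:]=0;hub[:,:255]=0;hub[:,345:]=0
for c in rect(hub,60)[:3]: print("rust",cv2.boundingRect(c),cv2.minAreaRect(c))
E
```

```text
bed ((521.453857421875, -168.29092407226562), (106.8182373046875, 171.53402709960938), 87.04019927978516)
yel ((546.4326171875, 144.9933319091797), (163.8197784423828, 19.404401779174805), 61.99082565307617) ((524.2513427734375, -386.533447265625), (150.91513061523438, 16.130590438842773), 32.16874694824219)
```

View pics/w2.png

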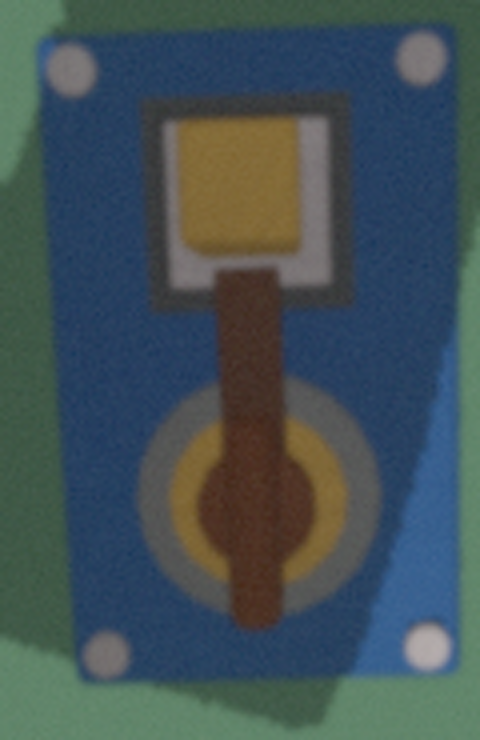

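```bash
python3 - <<'E'
from h import *
d=ctrl.get_image("wrist")
f=lambda x,y:(240+x/4-.4,75+y/4-.4)
for k,p,z in [("wing near",(256,622),86),("wing far",(251,420),86),("keeper tip",(248,270),45),("hub c",(257,505),55),("ped c",(259,497),34),("die top",(240,182),88),("s1",(72,68),12),("s2",(421,58),12),("s3",(106,655),12),("s4",(427,646),12)]:
    print(k,ray(d,[f(*p)],z)[0].round(1))
E
```

```text
wing near [ 467.  -165.4   86. ]
wing far [ 511.8 -167.9   86. ]
keeper tip [ 545.  -168.5   45. ]
hub c [ 489.2 -166.4   55. ]
ped c [ 488.5 -166.2   34. ]
die top [ 561.2 -169.7   88. ]
s1 [ 600.6 -126.1   12. ]
s2 [ 596.1 -216.1   12. ]
s3 [ 444.5 -118.6   12. ]
s4 [ 440.4 -209.1   12. ]
```

The two views agree. The axis is at about (488,-166.6), the bed yaw is about -0.046, and the keeper tip is 57 mm from the axis (58 given). I'll approach with TCP z at 59, so the fingers stay above the hub, whose top is at 55.

```bash
python3 -c "
from h import *
plan(488,-166.6,90,-1.616,maxs=30)"
```

```text
t 2.53 p [ 467.9 -173.9  222.1] yaw -1.644 q1,q6 [-0.38  1.26] F [-0.4 -0.7  0.1] M [0.    0.152 0.04 ] w 88.0
[[26.4, 3.9, -1.8, np.float64(-0.006)], [26.4, 3.9, -1.7, np.float64(-0.006)], [26.4, 3.9, -1.7, np.float64(-0.006)], [26.4, 3.9, -1.7, np.float64(-0.006)], [26.4, 3.9, -1.7, np.float64(-0.006)]]
```

{"name": "send_rows", "arguments": {
  "rows": [
    [26.5, 4, -1.7, -0.006],
    [26.5, 4, -1.7, -0.006],
    [26.5, 4, -1.7, -0.006],
    [26.5, 4, -1.7, -0.006],
    [26.5, 4, -1.7, -0.006],
    [0, 0, 0, 0]
  ]
}}

```text
t: 3.03
ee_pos: [488.8, -159.4, 89.1]
orientation: [1.237, 1.189, -1.22]
ft_force: [-0.8, 0.6, -0.5]
width: 87.4
```

```bash
python3 - <<'E'
from h import *
plan(488,-166.6,59,-1.616,maxs=16)
for n in("wrist","side"):
    d=ctrl.get_image(n); cv2.imwrite(f"pics/{n}2.png",d["img"][:,:,::-1])
d=ctrl.get_image("side"); crop(d["img"],270,150,410,250,5,"pics/s2.png")
E
```

```text
t 3.03 p [ 488.8 -159.4   89.1] yaw -1.599 q1,q6 [-0.34  1.25] F [-0.8  0.6 -0.5] M [ 0.001  0.177 -0.021] w 87.4
[[15.1, -0.3, 3.6, np.float64(0.008)], [15.1, -0.3, 3.6, np.float64(0.008)]]
```

View pics/wrist2.png

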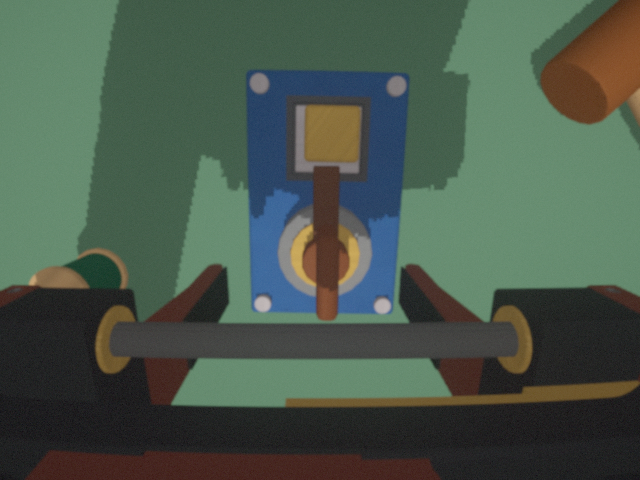

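View pics/s2.png

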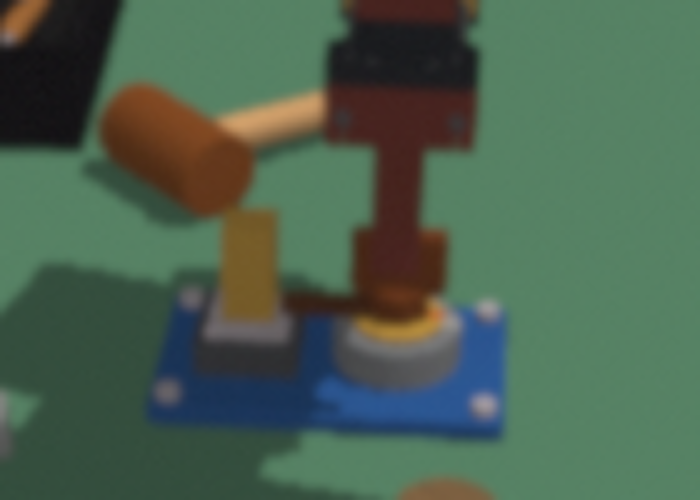

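The side crop shows the finger in line with the wing centre, at (400,270) in the crop. The wrist view shows the wing between the fingers at x=327. I'll lower now.

```bash
python3 -c "
from h import *
plan(488,-166.6,59,-1.616,maxs=16)"
```

```text
t 3.18 p [ 491.5 -161.2   93.7] yaw -1.601 q1,q6 [-0.34  1.25] F [ 1.8 -0.5  0.5] M [ 0.01   0.156 -0.004] w 87.9
[[11.6, -1.1, 1.8, np.float64(0.005)], [11.6, -1.1, 1.8, np.float64(0.005)], [11.6, -1.1, 1.8, np.float64(0.005)]]
```

{"name": "send_rows", "arguments": {
  "rows": [
    [11.5, -1, 1.8, 0.005],
    [11.5, -1, 1.8, 0.005],
    [11.5, -1, 1.8, 0.005],
    [0, 0, 0, 0],
    [0, 0, 0, 0]
  ]
}}

```text
t: 3.6
ee_pos: [492.1, -168.3, 62.9]
orientation: [1.254, 1.163, -1.223]
ft_force: [0.1, 0.9, 0.0]
width: 87.7
```

```bash
python3 -c "
from h import *
plan(488,-166.6,59,-1.616,maxs=16)"
```

```text
t 3.6 p [ 492.1 -168.3   62.9] yaw -1.617 q1,q6 [-0.36  1.25] F [0.1 0.9 0. ] M [-0.014  0.091  0.04 ] w 87.7
[[3.9, -4.2, -1.5, np.float64(-0.001)]]
```

{"name": "send_rows", "arguments": {
  "rows": [
    [4, -4, -1.5, 0],
    [0, 0, 0, 0]
  ]
}}

```text
t: 3.77
ee_pos: [488.3, -167.0, 59.2]
orientation: [1.254, 1.161, -1.223]
ft_force: [-1.0, 1.1, -0.3]
width: 87.8
```

```bash
python3 -c "
from h import *
plan(488,-166.6,59,-1.616,maxs=16)"
```

```text
t 3.77 p [ 488.3 -167.    59.2] yaw -1.617 q1,q6 [-0.36  1.25] F [-1.   1.1 -0.3] M [-0.018  0.186 -0.004] w 87.8
[[0.2, -0.3, -0.4, np.float64(-0.001)]]
```

{"name": "send_rows", "arguments": {
  "rows": [
    [0, 0, 0, 0],
    [0, 0, 0, 0],
    [0, 0, 0, 0],
    [0, 0, 0, 0],
    [0, 0, 0, 0],
    [0, 0, 0, 0]
  ],
  "fingers": 0
}}

```text
t: 4.27
ee_pos: [489.0, -167.2, 60.6]
orientation: [1.255, 1.159, -1.221]
ft_force: [-0.1, -0.4, -0.8]
width: 51.1
```

```bash
python3 -c "
from h import *
plan(488,-166.6,59,-1.616,maxs=16)"
```

```text
t 4.27 p [ 489.  -167.2   60.6] yaw -1.617 q1,q6 [-0.36  1.25] F [-0.1 -0.4 -0.8] M [0.049 0.136 0.089] w 51.1
[[1.6, -1.1, -0.5, np.float64(-0.001)]]
```

{"name": "send_rows", "arguments": {
  "rows": [
    [1.5, -0.7, 0, 0],
    [0, 0, 0, 0],
    [0, 0, 0, 0],
    [0, 0, 0, 0],
    [0, 0, 0, 0],
    [0, 0, 0, 0],
    [0, 0, 0, 0],
    [0, 0, 0, 0]
  ]
}}

```text
t: 4.93
ee_pos: [488.4, -166.7, 58.9]
orientation: [1.255, 1.16, -1.221]
ft_force: [-0.4, 0.0, -0.1]
width: 11.7
```

```bash
python3 - <<'E'
from h import *
plan(488,-166.6,59,-1.616,maxs=16)
d=ctrl.get_image("side"); crop(d["img"],270,150,410,250,5,"pics/s3.png")
d=ctrl.get_image("wrist"); cv2.imwrite("pics/w3.png",d["img"][:,:,::-1])
E
```

```text
t 4.93 p [ 488.4 -166.7   58.9] yaw -1.617 q1,q6 [-0.36  1.25] F [-0.4  0.  -0.1] M [ 0.003  0.133 -0.041] w 11.7
[[-0.1, -0.4, -0.1, np.float64(-0.001)]]
```

View pics/s3.png

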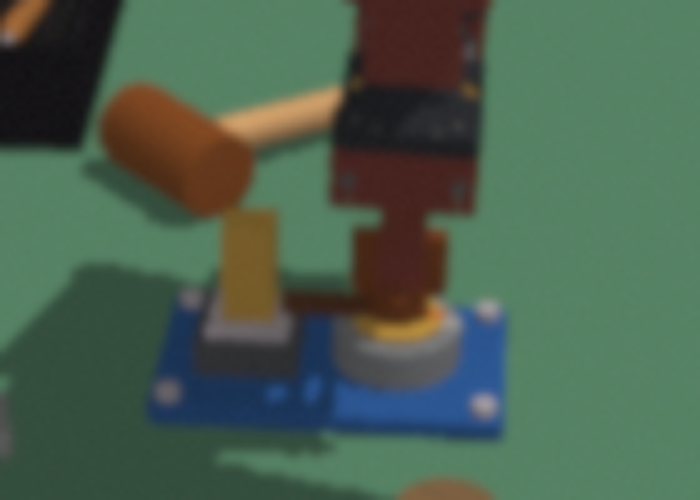

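View pics/w3.png

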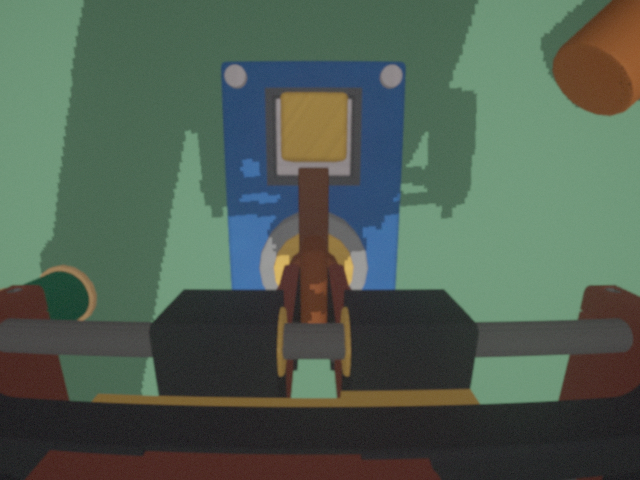

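Gripped: the opening is 11.7 mm and there is no side force, with the keeper still over the die's foot. Next comes the rocking, in small steps, reading the moment about the axis after each one.

```bash
cat > st.py <<'E'
from h import *
o=ctrl.get_obs(); R=Ro.from_rotvec(o["orientation"]).as_matrix(); a=np.arctan2(R[1,2],R[0,2]); D=np.array([488.4,-166.7,59])-o["ee_pos"]
print(f"t {o['t']:.2f} knob {a+1.617:+.3f} Mz {o['moment'][2]:+.3f} tau6 {o['joint_torque'][5]:+.3f} F",o["ft_force"].round(1),"fix(tool)",(R.T@D).round(1),"w",round(o["width"],1))
E
python3 st.py
```

```text
t 5.03 knob -0.000 Mz -0.021 tau6 -0.006 F [ 0.1  0.5 -0.7] fix(tool) [-0.  -0.  -0.1] w 12.0
```

{"name": "send_rows", "arguments": {
  "rows": [
    [0, 0, 0, -0.03],
    [0, 0, 0, -0.03]
  ]
}}

```text
t: 5.2
ee_pos: [488.4, -166.8, 58.9]
orientation: [1.21, 1.188, -1.177]
ft_force: [0.6, -0.1, -0.9]
width: 12.0
```

```bash
python3 st.py
```

```text
t 5.20 knob +0.060 Mz -0.152 tau6 +0.387 F [ 0.6 -0.1 -0.9] fix(tool) [-0.1 -0.  -0.1] w 12.0
```

{"name": "send_rows", "arguments": {
  "rows": [
    [0, 0, 0, -0.02],
    [0, 0, 0, -0.02]
  ]
}}

```text
t: 5.37
ee_pos: [488.4, -166.8, 58.9]
orientation: [1.179, 1.207, -1.147]
ft_force: [-0.4, 0.1, 0.4]
width: 11.7
```

```bash
python3 st.py
```

```text
t 5.37 knob +0.102 Mz -0.105 tau6 +0.174 F [-0.4  0.1  0.4] fix(tool) [-0.1 -0.  -0.1] w 11.7
```

{"name": "send_rows", "arguments": {
  "rows": [
    [0, 0, 0, -0.02],
    [0, 0, 0, -0.02]
  ]
}}

```text
t: 5.53
ee_pos: [488.4, -166.9, 58.9]
orientation: [1.147, 1.226, -1.116]
ft_force: [0.2, 0.3, -0.6]
width: 11.6
```

```bash
python3 st.py
```

```text
t 5.53 knob +0.145 Mz -0.141 tau6 +0.196 F [ 0.2  0.3 -0.6] fix(tool) [-0.1 -0.  -0.2] w 11.6
```

{"name": "send_rows", "arguments": {
  "rows": [
    [0, 0, 0, -0.02],
    [0, 0, 0, -0.02]
  ]
}}

```text
t: 5.7
ee_pos: [488.5, -166.9, 59.0]
orientation: [1.114, 1.244, -1.084]
ft_force: [-0.1, -0.6, -0.3]
width: 11.8
```

```bash
python3 st.py
```

```text
t 5.70 knob +0.188 Mz -0.224 tau6 +0.130 F [-0.1 -0.6 -0.3] fix(tool) [-0.  -0.  -0.2] w 11.8
```

{"name": "send_rows", "arguments": {
  "rows": [
    [0, 0, 0, -0.02],
    [0, 0, 0, 0]
  ]
}}

```text
t: 5.87
ee_pos: [488.4, -166.9, 59.0]
orientation: [1.097, 1.254, -1.067]
ft_force: [-0.4, -0.1, 0.1]
width: 11.8
```

```bash
python3 st.py
```

```text
t 5.87 knob +0.212 Mz -0.197 tau6 -0.445 F [-0.4 -0.1  0.1] fix(tool) [-0.  -0.  -0.2] w 11.8
```

{"name": "send_rows", "arguments": {
  "rows": [
    [0, 0, 0, -0.02],
    [0, 0, 0, 0]
  ]
}}

```text
t: 6.03
ee_pos: [488.5, -166.9, 58.9]
orientation: [1.08, 1.263, -1.051]
ft_force: [-0.7, -0.8, -0.2]
width: 11.9
```

```bash
python3 st.py
```

```text
t 6.03 knob +0.233 Mz -0.193 tau6 -0.450 F [-0.7 -0.8 -0.2] fix(tool) [-0.1 -0.  -0.2] w 11.9
```

{"name": "send_rows", "arguments": {
  "rows": [
    [0, 0, 0, -0.02],
    [0, 0, 0, 0]
  ]
}}

```text
t: 6.2
ee_pos: [488.4, -166.9, 58.9]
orientation: [1.064, 1.271, -1.035]
ft_force: [1.0, 1.2, -0.6]
width: 11.8
```

```bash
python3 st.py
```

```text
t 6.20 knob +0.255 Mz -0.223 tau6 -0.506 F [ 1.   1.2 -0.6] fix(tool) [-0.1  0.  -0.2] w 11.8
```

{"name": "send_rows", "arguments": {
  "rows": [
    [0, 0, 0, -0.02],
    [0, 0, 0, 0]
  ]
}}

```text
t: 6.37
ee_pos: [488.5, -167.0, 59.0]
orientation: [1.048, 1.28, -1.019]
ft_force: [0.1, 0.2, 0.2]
width: 12.0
```

```bash
python3 st.py
```

```text
t 6.37 knob +0.276 Mz -0.318 tau6 -0.558 F [0.1 0.2 0.2] fix(tool) [-0.  -0.  -0.3] w 12.0
```

{"name": "send_rows", "arguments": {
  "rows": [
    [0, 0, 0, -0.01],
    [0, 0, 0, 0]
  ]
}}

```text
t: 6.53
ee_pos: [488.5, -166.9, 58.9]
orientation: [1.039, 1.284, -1.011]
ft_force: [-0.2, -1.0, -0.1]
width: 11.8
```

```bash
python3 st.py
```

```text
t 6.53 knob +0.287 Mz -0.403 tau6 -0.519 F [-0.2 -1.  -0.1] fix(tool) [-0.1  0.  -0.2] w 11.8
```

The torque on the knob has reached 0.4 N m, which is the drag plus about 0.3 from the stop. It came up hard at about +0.28, so I back off and reverse.

{"name": "send_rows", "arguments": {
  "rows": [
    [0, 0, 0, 0.06],
    [0, 0, 0, 0.06],
    [0, 0, 0, 0.06],
    [0, 0, 0, 0.06],
    [0, 0, 0, 0.06],
    [0, 0, 0, 0.04],
    [0, 0, 0, 0]
  ]
}}

```text
t: 7.12
ee_pos: [488.4, -166.7, 58.9]
orientation: [1.299, 1.13, -1.264]
ft_force: [0.3, -0.6, -0.0]
width: 12.1
```

```bash
python3 st.py
```

```text
t 7.12 knob -0.060 Mz -0.062 tau6 +0.447 F [ 0.3 -0.6 -0. ] fix(tool) [-0.1  0.   0. ] w 12.1
```

{"name": "send_rows", "arguments": {
  "rows": [
    [0, 0, 0, 0.02],
    [0, 0, 0, 0.02]
  ]
}}

```text
t: 7.28
ee_pos: [488.4, -166.7, 58.9]
orientation: [1.326, 1.111, -1.292]
ft_force: [1.0, -0.1, -0.0]
width: 11.8
```

```bash
python3 st.py
```

```text
t 7.28 knob -0.098 Mz +0.178 tau6 -0.198 F [ 1.  -0.1 -0. ] fix(tool) [-0.1  0.   0. ] w 11.8
```

{"name": "send_rows", "arguments": {
  "rows": [
    [0, 0, 0, 0.02],
    [0, 0, 0, 0.02]
  ]
}}

```text
t: 7.45
ee_pos: [488.4, -166.7, 59.0]
orientation: [1.357, 1.089, -1.321]
ft_force: [-0.3, 0.5, 0.8]
width: 11.6
```

```bash
python3 st.py
```

```text
t 7.45 knob -0.139 Mz +0.123 tau6 -0.219 F [-0.3  0.5  0.8] fix(tool) [-0. -0.  0.] w 11.6
```

{"name": "send_rows", "arguments": {
  "rows": [
    [0, 0, 0, 0.02],
    [0, 0, 0, 0.02]
  ]
}}

```text
t: 7.62
ee_pos: [488.4, -166.6, 59.0]
orientation: [1.389, 1.066, -1.352]
ft_force: [0.6, 1.0, 0.2]
width: 11.6
```

```bash
python3 st.py
```

```text
t 7.62 knob -0.183 Mz +0.208 tau6 -0.151 F [0.6 1.  0.2] fix(tool) [-0.  -0.   0.1] w 11.6
```

{"name": "send_rows", "arguments": {
  "rows": [
    [0, 0, 0, 0.02],
    [0, 0, 0, 0]
  ]
}}

```text
t: 7.78
ee_pos: [488.4, -166.6, 58.9]
orientation: [1.405, 1.053, -1.368]
ft_force: [0.5, 0.9, 0.3]
width: 11.8
```

```bash
python3 st.py
```

```text
t 7.78 knob -0.206 Mz +0.156 tau6 +0.437 F [0.5 0.9 0.3] fix(tool) [-0.1  0.   0.1] w 11.8
```

{"name": "send_rows", "arguments": {
  "rows": [
    [0, 0, 0, 0.02],
    [0, 0, 0, 0.02]
  ]
}}

```text
t: 7.95
ee_pos: [488.4, -166.6, 58.9]
orientation: [1.436, 1.03, -1.398]
ft_force: [0.9, 1.4, 0.7]
width: 11.8
```

```bash
python3 st.py
```

```text
t 7.95 knob -0.248 Mz +0.353 tau6 -0.024 F [0.9 1.4 0.7] fix(tool) [-0.1 -0.   0.1] w 11.8
```

{"name": "send_rows", "arguments": {
  "rows": [
    [0, 0, 0, 0.005],
    [0, 0, 0, 0]
  ]
}}

```text
t: 8.12
ee_pos: [488.4, -166.6, 58.9]
orientation: [1.441, 1.026, -1.403]
ft_force: [-0.1, 1.7, -0.1]
width: 11.8
```

```bash
python3 st.py
```

```text
t 8.12 knob -0.255 Mz +0.330 tau6 +0.440 F [-0.1  1.7 -0.1] fix(tool) [-0.1  0.   0.1] w 11.8
```

{"name": "send_rows", "arguments": {
  "rows": [
    [0, 0, 0, 0.012],
    [0, 0, 0, 0]
  ]
}}

```text
t: 8.28
ee_pos: [488.4, -166.6, 58.9]
orientation: [1.45, 1.018, -1.412]
ft_force: [0.3, 0.1, 0.6]
width: 11.5
```

```bash
python3 st.py
```

```text
t 8.28 knob -0.268 Mz +0.350 tau6 +0.487 F [0.3 0.1 0.6] fix(tool) [-0.1  0.   0.1] w 11.5
```

It came up hard clockwise at about -0.25, with about 0.25 N m from the stop. I back off and reverse anticlockwise.

{"name": "send_rows", "arguments": {
  "rows": [
    [0, 0, 0, -0.06],
    [0, 0, 0, -0.06],
    [0, 0, 0, -0.06],
    [0, 0, 0, -0.06],
    [0, 0, 0, -0.06],
    [0, 0, 0, -0.04],
    [0, 0, 0, -0.02]
  ]
}}

```text
t: 8.87
ee_pos: [488.4, -166.8, 58.9]
orientation: [1.18, 1.206, -1.149]
ft_force: [0.1, 0.2, -0.9]
width: 11.8
```

```bash
python3 st.py
```

```text
t 8.87 knob +0.100 Mz -0.098 tau6 -0.120 F [ 0.1  0.2 -0.9] fix(tool) [-0.1 -0.  -0.1] w 11.8
```

{"name": "send_rows", "arguments": {
  "rows": [
    [0, 0, 0, -0.02],
    [0, 0, 0, -0.02]
  ]
}}

```text
t: 9.03
ee_pos: [488.4, -166.9, 58.9]
orientation: [1.151, 1.224, -1.12]
ft_force: [-0.1, 0.4, 1.5]
width: 11.9
```

```bash
python3 st.py
```

```text
t 9.03 knob +0.140 Mz -0.087 tau6 +0.169 F [-0.1  0.4  1.5] fix(tool) [-0.1 -0.  -0.2] w 11.9
```

{"name": "send_rows", "arguments": {
  "rows": [
    [0, 0, 0, -0.02],
    [0, 0, 0, -0.02]
  ]
}}

```text
t: 9.2
ee_pos: [488.5, -166.9, 58.9]
orientation: [1.119, 1.242, -1.089]
ft_force: [0.0, -0.0, -0.4]
width: 11.9
```

```bash
python3 st.py
```

```text
t 9.20 knob +0.182 Mz -0.082 tau6 +0.204 F [ 0.  -0.  -0.4] fix(tool) [-0.1 -0.  -0.2] w 11.9
```

{"name": "send_rows", "arguments": {
  "rows": [
    [0, 0, 0, -0.02],
    [0, 0, 0, -0.02]
  ]
}}

```text
t: 9.37
ee_pos: [488.4, -166.9, 58.9]
orientation: [1.086, 1.26, -1.057]
ft_force: [-0.3, 0.7, -0.1]
width: 11.7
```

```bash
python3 st.py
```

```text
t 9.37 knob +0.225 Mz -0.156 tau6 +0.204 F [-0.3  0.7 -0.1] fix(tool) [-0.1  0.  -0.2] w 11.7
```

{"name": "send_rows", "arguments": {
  "rows": [
    [0, 0, 0, -0.02],
    [0, 0, 0, -0.02]
  ]
}}

```text
t: 9.53
ee_pos: [488.5, -167.0, 59.0]
orientation: [1.053, 1.277, -1.025]
ft_force: [0.5, -0.1, 0.0]
width: 11.6
```

```bash
python3 st.py
```

```text
t 9.53 knob +0.269 Mz -0.140 tau6 +0.201 F [ 0.5 -0.1  0. ] fix(tool) [-0.1 -0.  -0.3] w 11.6
```

{"name": "send_rows", "arguments": {
  "rows": [
    [0, 0, 0, -0.02],
    [0, 0, 0, -0.02]
  ]
}}

```text
t: 9.7
ee_pos: [488.5, -167.0, 58.9]
orientation: [1.019, 1.294, -0.992]
ft_force: [0.2, -0.3, -0.5]
width: 11.7
```

```bash
python3 st.py
```

```text
t 9.70 knob +0.313 Mz -0.165 tau6 +0.198 F [ 0.2 -0.3 -0.5] fix(tool) [-0.1  0.  -0.3] w 11.7
```

{"name": "send_rows", "arguments": {
  "rows": [
    [0, 0, 0, -0.02],
    [0, 0, 0, -0.02]
  ]
}}

```text
t: 9.87
ee_pos: [488.5, -167.1, 58.9]
orientation: [0.985, 1.311, -0.959]
ft_force: [0.1, -0.8, 1.0]
width: 12.2
```

```bash
python3 st.py
```

```text
t 9.87 knob +0.358 Mz -0.167 tau6 +0.195 F [ 0.1 -0.8  1. ] fix(tool) [-0.1  0.  -0.4] w 12.2
```

{"name": "send_rows", "arguments": {
  "rows": [
    [0, 0, -0.2, -0.02],
    [0, 0, -0.2, -0.02]
  ]
}}

```text
t: 10.03
ee_pos: [488.5, -167.1, 59.0]
orientation: [0.951, 1.326, -0.927]
ft_force: [-0.3, -2.9, -0.7]
width: 11.9
```

```bash
python3 st.py
```

```text
t 10.03 knob +0.402 Mz -0.131 tau6 +0.184 F [-0.3 -2.9 -0.7] fix(tool) [-0.   0.  -0.4] w 11.9
```

{"name": "send_rows", "arguments": {
  "rows": [
    [0, 0, 0.2, -0.02],
    [0, 0, 0, -0.02]
  ]
}}

```text
t: 10.2
ee_pos: [488.5, -167.1, 59.0]
orientation: [0.917, 1.342, -0.894]
ft_force: [0.3, -1.2, -0.5]
width: 12.1
```

```bash
python3 st.py
```

```text
t 10.20 knob +0.446 Mz -0.148 tau6 +0.186 F [ 0.3 -1.2 -0.5] fix(tool) [-0.   0.1 -0.4] w 12.1
```

{"name": "send_rows", "arguments": {
  "rows": [
    [0, 0, 0, -0.02],
    [0, 0, 0, -0.02]
  ]
}}

```text
t: 10.37
ee_pos: [488.5, -167.2, 58.9]
orientation: [0.883, 1.356, -0.861]
ft_force: [0.3, -1.2, 0.4]
width: 11.9
```

```bash
python3 st.py
```

```text
t 10.37 knob +0.491 Mz -0.133 tau6 +0.236 F [ 0.3 -1.2  0.4] fix(tool) [-0.1  0.1 -0.5] w 11.9
```

{"name": "send_rows", "arguments": {
  "rows": [
    [0, 0, 0, -0.02],
    [0, 0, 0, -0.02]
  ]
}}

```text
t: 10.53
ee_pos: [488.5, -167.2, 58.9]
orientation: [0.848, 1.37, -0.827]
ft_force: [1.0, -1.6, -0.5]
width: 11.8
```

```bash
python3 st.py
```

```text
t 10.53 knob +0.535 Mz -0.138 tau6 +0.190 F [ 1.  -1.6 -0.5] fix(tool) [-0.1  0.1 -0.5] w 11.8
```

```bash
python3 - <<'E'
from h import *
d=ctrl.get_image("wrist"); crop(d["img"],160,20,480,340,1.8,"pics/w4.png")
E
```

```text
(no output)
```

View pics/w4.png

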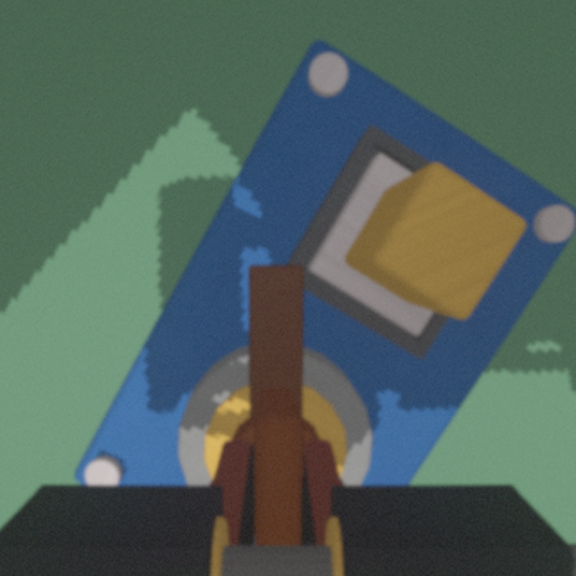

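The keeper, at crop (277,340), points straight along the gripper, so the grip isn't slipping. The keeper has turned about 0.53 rad from the die. I'll continue carefully, since a stop may lie up to 0.55.

{"name": "send_rows", "arguments": {
  "rows": [
    [0, 0, 0, -0.02],
    [0, 0, 0, -0.02]
  ]
}}

```text
t: 10.75
ee_pos: [488.6, -167.3, 58.9]
orientation: [0.814, 1.384, -0.794]
ft_force: [1.0, -1.6, 0.7]
width: 12.1
```

```bash
python3 st.py
```

```text
t 10.75 knob +0.579 Mz -0.136 tau6 +0.193 F [ 1.  -1.6  0.7] fix(tool) [-0.1  0.1 -0.6] w 12.1
```

{"name": "send_rows", "arguments": {
  "rows": [
    [0, 0, 0, -0.02],
    [0, 0, 0, -0.02]
  ]
}}

```text
t: 10.92
ee_pos: [488.6, -167.3, 58.9]
orientation: [0.78, 1.397, -0.761]
ft_force: [0.2, -1.8, -0.8]
width: 11.8
```

```bash
python3 st.py
```

```text
t 10.92 knob +0.623 Mz -0.268 tau6 +0.104 F [ 0.2 -1.8 -0.8] fix(tool) [-0.1  0.2 -0.6] w 11.8
```

{"name": "send_rows", "arguments": {
  "rows": [
    [0, 0, 0, -0.02],
    [0, 0, 0, 0]
  ]
}}

```text
t: 11.08
ee_pos: [488.6, -167.3, 58.9]
orientation: [0.762, 1.403, -0.744]
ft_force: [2.1, -2.2, -0.5]
width: 12.1
```

```bash
python3 st.py
```

```text
t 11.08 knob +0.647 Mz -0.288 tau6 -0.491 F [ 2.1 -2.2 -0.5] fix(tool) [-0.1  0.2 -0.6] w 12.1
```

{"name": "send_rows", "arguments": {
  "rows": [
    [0, 0, 0, -0.015],
    [0, 0, 0, 0]
  ]
}}

```text
t: 11.25
ee_pos: [488.6, -167.3, 59.0]
orientation: [0.749, 1.408, -0.731]
ft_force: [0.5, -2.0, -0.3]
width: 11.9
```

```bash
python3 st.py
```

```text
t 11.25 knob +0.663 Mz -0.263 tau6 -0.457 F [ 0.5 -2.  -0.3] fix(tool) [-0.   0.2 -0.6] w 11.9
```

{"name": "send_rows", "arguments": {
  "rows": [
    [0, 0, 0, -0.015],
    [0, 0, 0, 0]
  ]
}}

```text
t: 11.42
ee_pos: [488.6, -167.3, 59.0]
orientation: [0.736, 1.412, -0.719]
ft_force: [0.8, -1.7, -0.9]
width: 12.0
```

```bash
python3 st.py
```

```text
t 11.42 knob +0.680 Mz -0.239 tau6 -0.472 F [ 0.8 -1.7 -0.9] fix(tool) [-0.1  0.2 -0.6] w 12.0
```

```bash
python3 - <<'E'
from h import *
d=ctrl.get_image("wrist"); crop(d["img"],160,20,480,340,1.8,"pics/w5.png")
d=ctrl.get_image("side"); crop(d["img"],270,150,410,250,5,"pics/s5.png")
E
python3 st.py
```

```text
t 11.52 knob +0.679 Mz -0.236 tau6 -0.313 F [ 0.6 -1.7  0.3] fix(tool) [-0.1  0.2 -0.6] w 11.6
```

View pics/w5.png

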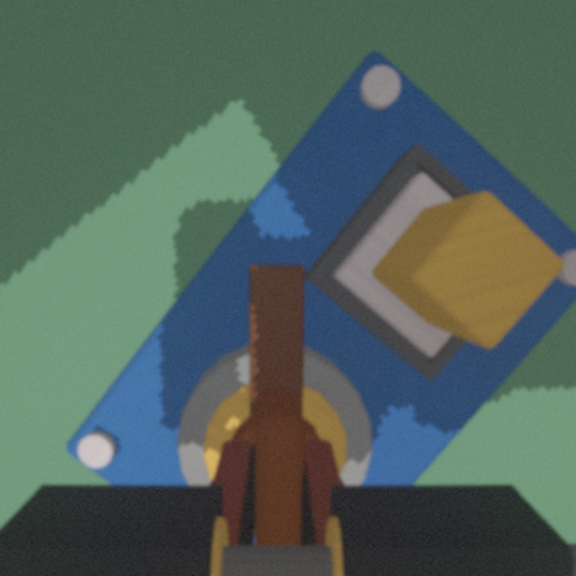

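View pics/s5.png

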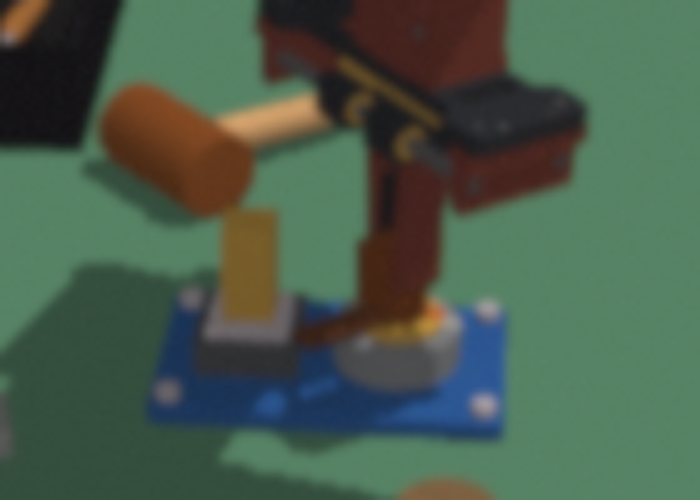

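{"name": "send_rows", "arguments": {
  "rows": [
    [0, 0, 0, -0.015],
    [0, 0, 0, 0]
  ]
}}

```text
t: 11.68
ee_pos: [488.6, -167.3, 59.0]
orientation: [0.725, 1.416, -0.708]
ft_force: [0.3, -1.8, -0.2]
width: 12.3
```

```bash
python3 st.py
```

```text
t 11.68 knob +0.695 Mz -0.393 tau6 -0.492 F [ 0.3 -1.8 -0.2] fix(tool) [-0.   0.2 -0.6] w 12.3
```

{"name": "send_rows", "arguments": {
  "rows": [
    [0, 0, 0, 0]
  ]
}}

```text
t: 11.77
ee_pos: [488.6, -167.3, 59.0]
orientation: [0.725, 1.416, -0.708]
ft_force: [-0.1, -2.0, -0.5]
width: 11.8
```

```bash
python3 st.py
```

```text
t 11.77 knob +0.695 Mz -0.421 tau6 -0.359 F [-0.1 -2.  -0.5] fix(tool) [-0.   0.2 -0.6] w 11.8
```

About 0.4 N m on two readings, so the stop is carrying about 0.3 on this side. I back off and reverse clockwise.

{"name": "send_rows", "arguments": {
  "rows": [
    [0, 0, 0, 0.05],
    [0, 0, 0, 0.08],
    [0, 0, 0, 0.09],
    [0, 0, 0, 0.1],
    [0, 0, 0, 0.1],
    [0, 0, 0, 0.1],
    [0, 0, 0, 0.1],
    [0, 0, 0, 0.08],
    [0, 0, 0, 0.06],
    [0, 0, 0, 0.02]
  ]
}}

```text
t: 12.6
ee_pos: [488.4, -166.7, 59.0]
orientation: [1.333, 1.105, -1.299]
ft_force: [-0.5, -0.3, -0.2]
width: 12.0
```

```bash
python3 st.py
```

```text
t 12.60 knob -0.108 Mz +0.162 tau6 +0.361 F [-0.5 -0.3 -0.2] fix(tool) [-0.  -0.   0.1] w 12.0
```

{"name": "send_rows", "arguments": {
  "rows": [
    [0, 0, 0, 0.02],
    [0, 0, 0, 0.02]
  ]
}}

```text
t: 12.77
ee_pos: [488.4, -166.6, 58.9]
orientation: [1.361, 1.084, -1.327]
ft_force: [0.9, -0.5, -0.7]
width: 12.0
```

```bash
python3 st.py
```

```text
t 12.77 knob -0.147 Mz +0.076 tau6 -0.152 F [ 0.9 -0.5 -0.7] fix(tool) [-0.1 -0.   0.1] w 12.0
```

{"name": "send_rows", "arguments": {
  "rows": [
    [0, 0, 0, 0.02],
    [0, 0, 0, 0.02]
  ]
}}

```text
t: 12.93
ee_pos: [488.4, -166.6, 59.0]
orientation: [1.391, 1.062, -1.356]
ft_force: [-0.3, 0.3, -0.8]
width: 11.8
```

```bash
python3 st.py
```

```text
t 12.93 knob -0.188 Mz +0.087 tau6 -0.212 F [-0.3  0.3 -0.8] fix(tool) [-0.  -0.   0.1] w 11.8
```

{"name": "send_rows", "arguments": {
  "rows": [
    [0, 0, 0, 0.02],
    [0, 0, 0, 0.02]
  ]
}}

```text
t: 13.1
ee_pos: [488.5, -166.6, 58.9]
orientation: [1.422, 1.038, -1.386]
ft_force: [0.5, 0.1, -1.4]
width: 11.9
```

```bash
python3 st.py
```

```text
t 13.10 knob -0.231 Mz +0.181 tau6 -0.213 F [ 0.5  0.1 -1.4] fix(tool) [-0.1 -0.   0.1] w 11.9
```

{"name": "send_rows", "arguments": {
  "rows": [
    [0, 0, 0, 0.02],
    [0, 0, 0, 0.02]
  ]
}}

```text
t: 13.27
ee_pos: [488.4, -166.5, 58.9]
orientation: [1.454, 1.013, -1.417]
ft_force: [0.6, 0.1, 0.3]
width: 11.9
```

```bash
python3 st.py
```

```text
t 13.27 knob -0.275 Mz +0.081 tau6 -0.215 F [0.6 0.1 0.3] fix(tool) [-0.1  0.   0.2] w 11.9
```

{"name": "send_rows", "arguments": {
  "rows": [
    [0, 0, 0, 0.02],
    [0, 0, 0, 0.02]
  ]
}}

```text
t: 13.43
ee_pos: [488.5, -166.5, 58.9]
orientation: [1.486, 0.987, -1.448]
ft_force: [0.8, -0.1, 0.0]
width: 12.0
```

```bash
python3 st.py
```

```text
t 13.43 knob -0.319 Mz +0.132 tau6 -0.203 F [ 0.8 -0.1  0. ] fix(tool) [-0.1  0.   0.2] w 12.0
```

{"name": "send_rows", "arguments": {
  "rows": [
    [0, 0, 0, 0.02],
    [0, 0, 0, 0.02]
  ]
}}

```text
t: 13.6
ee_pos: [488.5, -166.5, 59.0]
orientation: [1.518, 0.961, -1.478]
ft_force: [0.6, 0.2, -0.4]
width: 12.1
```

```bash
python3 st.py
```

```text
t 13.60 knob -0.363 Mz +0.122 tau6 -0.210 F [ 0.6  0.2 -0.4] fix(tool) [-0.   0.   0.2] w 12.1
```

{"name": "send_rows", "arguments": {
  "rows": [
    [0, 0, 0, 0.02],
    [0, 0, 0, 0.02]
  ]
}}

```text
t: 13.77
ee_pos: [488.5, -166.4, 58.9]
orientation: [1.549, 0.934, -1.508]
ft_force: [0.4, 1.1, -0.6]
width: 11.9
```

```bash
python3 st.py
```

```text
t 13.77 knob -0.407 Mz +0.139 tau6 -0.234 F [ 0.4  1.1 -0.6] fix(tool) [-0.1  0.   0.3] w 11.9
```

{"name": "send_rows", "arguments": {
  "rows": [
    [0, 0, 0, 0.02],
    [0, 0, 0, 0.02]
  ]
}}

```text
t: 13.93
ee_pos: [488.5, -166.4, 58.9]
orientation: [1.58, 0.906, -1.539]
ft_force: [0.1, 1.0, -0.7]
width: 12.1
```

```bash
python3 st.py
```

```text
t 13.93 knob -0.452 Mz +0.163 tau6 -0.235 F [ 0.1  1.  -0.7] fix(tool) [-0.1  0.1  0.3] w 12.1
```

{"name": "send_rows", "arguments": {
  "rows": [
    [0, 0, 0, 0.02],
    [0, 0, 0, 0.02]
  ]
}}

```text
t: 14.1
ee_pos: [488.5, -166.4, 58.9]
orientation: [1.612, 0.877, -1.569]
ft_force: [1.0, 0.6, -0.7]
width: 12.0
```

```bash
python3 st.py
```

```text
t 14.10 knob -0.496 Mz +0.190 tau6 -0.197 F [ 1.   0.6 -0.7] fix(tool) [-0.1  0.1  0.3] w 12.0
```

{"name": "send_rows", "arguments": {
  "rows": [
    [0, 0, 0, 0.02],
    [0, 0, 0, 0.01]
  ]
}}

```text
t: 14.27
ee_pos: [488.6, -166.4, 58.9]
orientation: [1.635, 0.855, -1.591]
ft_force: [1.2, 0.8, -0.6]
width: 11.9
```

```bash
python3 st.py
```

```text
t 14.27 knob -0.530 Mz +0.208 tau6 +0.166 F [ 1.2  0.8 -0.6] fix(tool) [-0.1  0.   0.4] w 11.9
```

{"name": "send_rows", "arguments": {
  "rows": [
    [0, 0, 0, 0.02],
    [0, 0, 0, 0]
  ]
}}

```text
t: 14.43
ee_pos: [488.5, -166.3, 58.9]
orientation: [1.651, 0.84, -1.607]
ft_force: [1.1, 0.3, -0.2]
width: 11.9
```

```bash
python3 st.py
```

```text
t 14.43 knob -0.553 Mz +0.155 tau6 +0.431 F [ 1.1  0.3 -0.2] fix(tool) [-0.1  0.1  0.4] w 11.9
```

{"name": "send_rows", "arguments": {
  "rows": [
    [0, 0, 0, 0.02],
    [0, 0, 0, 0]
  ]
}}

```text
t: 14.6
ee_pos: [488.5, -166.3, 58.9]
orientation: [1.666, 0.825, -1.621]
ft_force: [0.6, 0.4, 0.5]
width: 11.8
```

```bash
python3 st.py
```

```text
t 14.60 knob -0.574 Mz +0.231 tau6 +0.466 F [0.6 0.4 0.5] fix(tool) [-0.1  0.1  0.4] w 11.8
```

{"name": "send_rows", "arguments": {
  "rows": [
    [0, 0, 0, 0.02],
    [0, 0, 0, 0]
  ]
}}

```text
t: 14.77
ee_pos: [488.6, -166.3, 58.9]
orientation: [1.681, 0.81, -1.635]
ft_force: [1.1, -0.0, -0.9]
width: 12.1
```

```bash
python3 st.py
```

```text
t 14.77 knob -0.596 Mz +0.321 tau6 +0.521 F [ 1.1 -0.  -0.9] fix(tool) [-0.1  0.1  0.4] w 12.1
```

{"name": "send_rows", "arguments": {
  "rows": [
    [0, 0, 0, 0.012],
    [0, 0, 0, 0]
  ]
}}

```text
t: 14.93
ee_pos: [488.6, -166.3, 58.9]
orientation: [1.69, 0.801, -1.644]
ft_force: [1.2, 1.3, -0.5]
width: 11.8
```

```bash
python3 st.py
```

```text
t 14.93 knob -0.609 Mz +0.318 tau6 +0.491 F [ 1.2  1.3 -0.5] fix(tool) [-0.1  0.1  0.4] w 11.8
```

{"name": "send_rows", "arguments": {
  "rows": [
    [0, 0, 0, 0.012],
    [0, 0, 0, 0]
  ]
}}

```text
t: 15.1
ee_pos: [488.5, -166.3, 58.9]
orientation: [1.699, 0.792, -1.653]
ft_force: [0.5, 0.1, -0.5]
width: 11.6
```

```bash
python3 st.py
```

```text
t 15.10 knob -0.622 Mz +0.394 tau6 +0.512 F [ 0.5  0.1 -0.5] fix(tool) [-0.1  0.1  0.4] w 11.6
```

Hard clockwise at about -0.57, with about 0.28 N m from the stop. Reversing anticlockwise.

{"name": "send_rows", "arguments": {
  "rows": [
    [0, 0, 0, -0.05],
    [0, 0, 0, -0.08],
    [0, 0, 0, -0.08],
    [0, 0, 0, -0.09],
    [0, 0, 0, -0.09],
    [0, 0, 0, -0.09],
    [0, 0, 0, -0.08],
    [0, 0, 0, -0.07],
    [0, 0, 0, -0.05],
    [0, 0, 0, -0.02]
  ]
}}

```text
t: 15.93
ee_pos: [488.5, -166.8, 58.9]
orientation: [1.182, 1.204, -1.151]
ft_force: [-0.0, -0.7, -0.0]
width: 12.0
```

```bash
python3 st.py
```

```text
t 15.93 knob +0.097 Mz -0.143 tau6 -0.242 F [-0.  -0.7 -0. ] fix(tool) [-0.1 -0.1 -0.1] w 12.0
```

{"name": "send_rows", "arguments": {
  "rows": [
    [0, 0, 0, -0.02],
    [0, 0, 0, -0.02]
  ]
}}

```text
t: 16.1
ee_pos: [488.4, -166.8, 58.9]
orientation: [1.153, 1.221, -1.122]
ft_force: [-0.5, 0.1, -0.3]
width: 11.6
```

```bash
python3 st.py
```

```text
t 16.10 knob +0.136 Mz -0.104 tau6 +0.184 F [-0.5  0.1 -0.3] fix(tool) [-0.1 -0.  -0.1] w 11.6
```

{"name": "send_rows", "arguments": {
  "rows": [
    [0, 0, 0, -0.02],
    [0, 0, 0, -0.02]
  ]
}}

```text
t: 16.27
ee_pos: [488.4, -166.8, 58.9]
orientation: [1.122, 1.239, -1.092]
ft_force: [0.1, 0.1, -0.2]
width: 11.7
```

```bash
python3 st.py
```

```text
t 16.27 knob +0.178 Mz -0.096 tau6 +0.234 F [ 0.1  0.1 -0.2] fix(tool) [-0.1 -0.  -0.2] w 11.7
```

{"name": "send_rows", "arguments": {
  "rows": [
    [0, 0, 0, -0.02],
    [0, 0, 0, -0.02]
  ]
}}

```text
t: 16.43
ee_pos: [488.4, -166.9, 58.9]
orientation: [1.089, 1.257, -1.06]
ft_force: [0.9, -0.9, -1.0]
width: 11.6
```

```bash
python3 st.py
```

```text
t 16.43 knob +0.221 Mz -0.076 tau6 +0.236 F [ 0.9 -0.9 -1. ] fix(tool) [-0.1 -0.  -0.2] w 11.6
```

{"name": "send_rows", "arguments": {
  "rows": [
    [0, 0, 0, -0.02],
    [0, 0, 0, -0.02]
  ]
}}

```text
t: 16.6
ee_pos: [488.5, -166.9, 58.9]
orientation: [1.056, 1.275, -1.028]
ft_force: [1.2, -1.0, 0.0]
width: 11.7
```

```bash
python3 st.py
```

```text
t 16.60 knob +0.265 Mz -0.051 tau6 +0.234 F [ 1.2 -1.   0. ] fix(tool) [-0.1 -0.  -0.2] w 11.7
```

{"name": "send_rows", "arguments": {
  "rows": [
    [0, 0, 0, -0.02],
    [0, 0, 0, -0.02]
  ]
}}

```text
t: 16.77
ee_pos: [488.5, -167.0, 58.9]
orientation: [1.022, 1.292, -0.996]
ft_force: [0.4, -1.8, -0.6]
width: 11.7
```

```bash
python3 st.py
```

```text
t 16.77 knob +0.309 Mz -0.153 tau6 +0.231 F [ 0.4 -1.8 -0.6] fix(tool) [-0.1 -0.  -0.3] w 11.7
```

{"name": "send_rows", "arguments": {
  "rows": [
    [0, 0, 0, -0.02],
    [0, 0, 0, -0.02]
  ]
}}

```text
t: 16.93
ee_pos: [488.5, -167.0, 58.9]
orientation: [0.988, 1.308, -0.963]
ft_force: [1.4, -1.8, -1.2]
width: 11.9
```

```bash
python3 st.py
```

```text
t 16.93 knob +0.353 Mz -0.122 tau6 +0.229 F [ 1.4 -1.8 -1.2] fix(tool) [-0.1  0.  -0.3] w 11.9
```

{"name": "send_rows", "arguments": {
  "rows": [
    [0, 0, 0, -0.02],
    [0, 0, 0, -0.02]
  ]
}}

```text
t: 17.1
ee_pos: [488.5, -167.1, 58.9]
orientation: [0.954, 1.324, -0.93]
ft_force: [0.9, -1.2, -1.1]
width: 12.1
```

```bash
python3 st.py
```

```text
t 17.10 knob +0.397 Mz -0.121 tau6 +0.228 F [ 0.9 -1.2 -1.1] fix(tool) [-0.1  0.1 -0.4] w 12.1
```

{"name": "send_rows", "arguments": {
  "rows": [
    [0, 0, 0, -0.02],
    [0, 0, 0, -0.02]
  ]
}}

```text
t: 17.27
ee_pos: [488.5, -167.1, 58.9]
orientation: [0.92, 1.34, -0.897]
ft_force: [-0.2, -0.5, -0.1]
width: 11.9
```

```bash
python3 st.py
```

```text
t 17.27 knob +0.442 Mz -0.075 tau6 +0.227 F [-0.2 -0.5 -0.1] fix(tool) [-0.1  0.  -0.4] w 11.9
```

{"name": "send_rows", "arguments": {
  "rows": [
    [0, 0, 0, -0.02],
    [0, 0, 0, -0.02]
  ]
}}

```text
t: 17.43
ee_pos: [488.6, -167.2, 58.9]
orientation: [0.886, 1.354, -0.864]
ft_force: [0.7, -1.4, 0.1]
width: 11.9
```

```bash
python3 st.py
```

```text
t 17.43 knob +0.486 Mz -0.110 tau6 +0.227 F [ 0.7 -1.4  0.1] fix(tool) [-0.1  0.  -0.5] w 11.9
```

{"name": "send_rows", "arguments": {
  "rows": [
    [0, 0, 0, -0.02],
    [0, 0, 0, -0.02]
  ]
}}

```text
t: 17.6
ee_pos: [488.5, -167.2, 58.9]
orientation: [0.852, 1.368, -0.831]
ft_force: [0.7, -0.7, -1.5]
width: 12.1
```

```bash
python3 st.py
```

```text
t 17.60 knob +0.531 Mz -0.108 tau6 +0.225 F [ 0.7 -0.7 -1.5] fix(tool) [-0.1  0.1 -0.5] w 12.1
```

{"name": "send_rows", "arguments": {
  "rows": [
    [0, 0, 0, -0.02],
    [0, 0, 0, -0.02]
  ]
}}

```text
t: 17.77
ee_pos: [488.6, -167.2, 58.9]
orientation: [0.817, 1.382, -0.798]
ft_force: [0.7, -2.5, 0.0]
width: 12.1
```

```bash
python3 st.py
```

```text
t 17.77 knob +0.575 Mz -0.105 tau6 +0.224 F [ 0.7 -2.5  0. ] fix(tool) [-0.1  0.1 -0.5] w 12.1
```

{"name": "send_rows", "arguments": {
  "rows": [
    [0, 0, 0, -0.02],
    [0, 0, 0, -0.02]
  ]
}}

```text
t: 17.93
ee_pos: [488.6, -167.3, 58.9]
orientation: [0.783, 1.395, -0.765]
ft_force: [0.1, -3.1, -0.1]
width: 12.5
```

```bash
python3 st.py
```

```text
t 17.93 knob +0.619 Mz -0.109 tau6 +0.224 F [ 0.1 -3.1 -0.1] fix(tool) [-0.1  0.1 -0.6] w 12.5
```

{"name": "send_rows", "arguments": {
  "rows": [
    [0, 0, 0, -0.02],
    [0, 0, 0, -0.02]
  ]
}}

```text
t: 18.1
ee_pos: [488.6, -167.3, 58.9]
orientation: [0.748, 1.407, -0.731]
ft_force: [1.3, -1.6, -0.7]
width: 11.8
```

```bash
python3 st.py
```

```text
t 18.10 knob +0.664 Mz -0.138 tau6 +0.223 F [ 1.3 -1.6 -0.7] fix(tool) [-0.1  0.2 -0.6] w 11.8
```

{"name": "send_rows", "arguments": {
  "rows": [
    [0, 0, 0, -0.02],
    [0, 0, 0, -0.02]
  ]
}}

```text
t: 18.27
ee_pos: [488.6, -167.3, 58.9]
orientation: [0.713, 1.419, -0.698]
ft_force: [1.5, -1.9, -0.7]
width: 12.2
```

```bash
python3 st.py
```

```text
t 18.27 knob +0.708 Mz -0.111 tau6 +0.222 F [ 1.5 -1.9 -0.7] fix(tool) [-0.1  0.2 -0.6] w 12.2
```

{"name": "send_rows", "arguments": {
  "rows": [
    [0, 0, 0, -0.02],
    [0, 0, 0, -0.02],
    [0, 0, 0, -0.02]
  ]
}}

```text
t: 18.52
ee_pos: [488.7, -167.4, 58.9]
orientation: [0.661, 1.436, -0.648]
ft_force: [0.5, -2.2, 0.4]
width: 11.8
```

```bash
python3 st.py
```

```text
t 18.52 knob +0.775 Mz -0.162 tau6 +0.221 F [ 0.5 -2.2  0.4] fix(tool) [-0.1  0.3 -0.7] w 11.8
```

It is past 0.75 with drag alone, so it is free. I'll turn it on to about 1.3 rad.

{"name": "send_rows", "arguments": {
  "rows": [
    [0, 0, 0, -0.03],
    [0, 0, 0, -0.04],
    [0, 0, 0, -0.04],
    [0, 0, 0, -0.04]
  ]
}}

```text
t: 18.85
ee_pos: [488.8, -167.5, 59.0]
orientation: [0.535, 1.471, -0.525]
ft_force: [1.0, -1.9, -2.0]
width: 12.0
```

```bash
python3 st.py
```

```text
t 18.85 knob +0.936 Mz -0.129 tau6 +0.560 F [ 1.  -1.9 -2. ] fix(tool) [-0.1  0.4 -0.8] w 12.0
```

{"name": "send_rows", "arguments": {
  "rows": [
    [0, 0, 0, -0.04],
    [0, 0, 0, -0.04],
    [0, 0, 0, -0.04],
    [0, 0, 0, -0.04],
    [0, 0, 0, -0.04],
    [0, 0, 0, -0.04],
    [0, 0, 0, -0.04],
    [0, 0, 0, -0.04],
    [0, 0, 0, -0.02],
    [0, 0, 0, 0]
  ]
}}

```text
t: 19.68
ee_pos: [489.2, -167.9, 59.0]
orientation: [0.24, 1.523, -0.242]
ft_force: [1.0, -1.2, -0.6]
width: 12.4
```

```bash
python3 st.py; python3 - <<'E'
from h import *
d=ctrl.get_image("wrist"); cv2.imwrite("pics/w6.png",d["img"][:,:,::-1])
E
```

```text
t 19.68 knob +1.308 Mz -0.034 tau6 -0.348 F [ 1.  -1.2 -0.6] fix(tool) [-0.1  0.9 -1.1] w 12.4
```

View pics/w6.png

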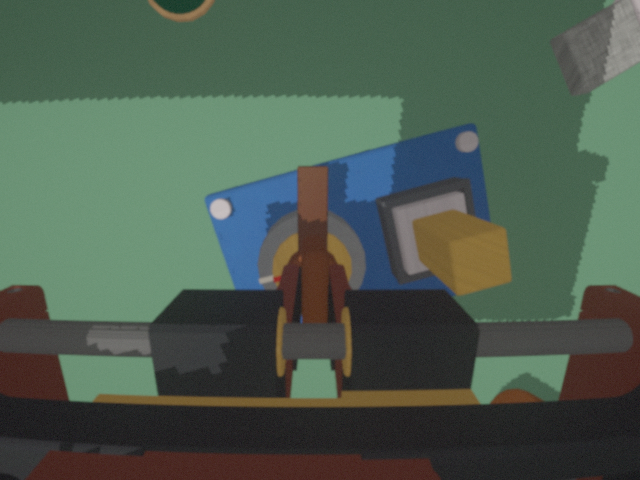

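The keeper is at about 1.31 rad. The red mark at (280,281) sits beside the white mark at (267,280), so the stud is intact. I'll release with a partial opening and rise.

{"name": "send_rows", "arguments": {
  "rows": [
    [0, 0, 0, 0],
    [0, 0, 0, 0],
    [0, 0, 0, 0],
    [0, 0, 0, 0],
    [0, 0, 0, 0]
  ],
  "fingers": 0.45
}}

```text
t: 20.15
ee_pos: [488.6, -167.4, 59.0]
orientation: [0.241, 1.524, -0.243]
ft_force: [-0.2, 0.3, 0.2]
width: 39.1
```

{"name": "send_rows", "arguments": {
  "rows": [
    [15, 0, 0, 0]
  ]
}}

```text
t: 20.23
ee_pos: [490.6, -168.0, 45.7]
orientation: [0.241, 1.52, -0.244]
ft_force: [0.5, -0.2, 0.2]
width: 39.3
```

```bash
python3 st.py
```

```text
t 20.23 knob +1.307 Mz +0.060 tau6 +0.009 F [ 0.5 -0.2  0.2] fix(tool) [-13.4   0.6  -2. ] w 39.3
```

I got that sign wrong: +x is down, so it lowered 13 mm. The forces stayed near zero and the fingers straddle the hub without touching. Raising now.

{"name": "send_rows", "arguments": {
  "rows": [
    [-15, 0, 0, 0],
    [-20, 0, 0, 0],
    [-30, 0, 0, 0],
    [-30, 0, 0, 0]
  ]
}}

```text
t: 20.57
ee_pos: [481.2, -164.9, 134.4]
orientation: [0.244, 1.539, -0.242]
ft_force: [0.6, -0.4, -1.0]
width: 39.6
```

```bash
python3 st.py; python3 - <<'E'
from h import *
d=ctrl.get_image("wrist"); cv2.imwrite("pics/w7.png",d["img"][:,:,::-1])
plan(561,-170,135,-1.617)
E
```

```text
t 20.57 knob +1.307 Mz -0.011 tau6 -0.009 F [ 0.6 -0.4 -1. ] fix(tool) [75.5  0.1  6. ] w 39.6
t 20.62 p [ 484.  -165.9  139.7] yaw -0.31 q1,q6 [-0.36 -0.05] F [1.  0.4 3. ] M [-0.052  0.013 -0.028] w 39.3
[[0.4, 1.8, 6.8, np.float64(0.119)], [0.4, 2.6, 6.5, np.float64(0.119)], [0.4, 3.3, 6.2, np.float64(0.119)], [0.4, 4.0, 5.7, np.float64(0.119)], [0.4, 4.7, 5.2, np.float64(0.119)], [0.4, 5.3, 4.6, np.float64(0.119)], [0.4, 5.8, 4.0, np.float64(0.119)], [0.4, 6.2, 3.2, np.float64(0.119)], [0.4, 6.6, 2.5, np.float64(0.119)], [0.4, 6.8, 1.7, np.float64(0.119)]]
[[0.4, 7.0, 0.9, np.float64(0.119)]]
```

View pics/w7.png

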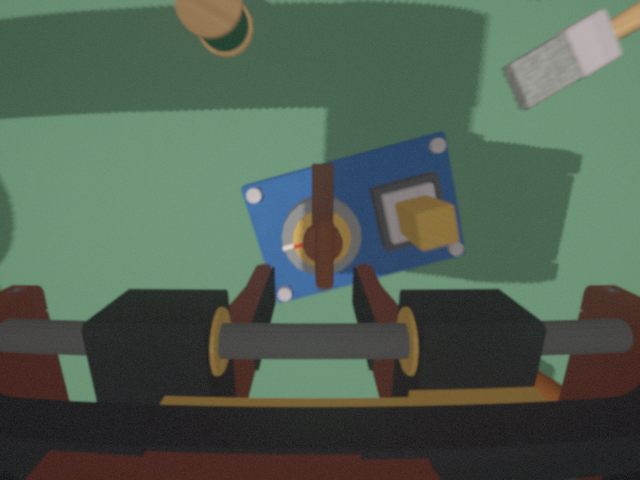

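The keeper points away across the bed, at image (322,225). The stud marks are aligned and the die is still in its nest. Moving over the die.

{"name": "send_rows", "arguments": {
  "rows": [
    [0, 1.8, 6.8, 0.119],
    [0, 2.6, 6.5, 0.119],
    [0, 3.3, 6.2, 0.119],
    [0, 4, 5.7, 0.119],
    [0, 4.7, 5.2, 0.119],
    [0, 5.3, 4.6, 0.119],
    [0, 5.8, 4, 0.119],
    [0, 6.2, 3.2, 0.119],
    [0, 6.6, 2.5, 0.119],
    [0, 6.8, 1.7, 0.119]
  ],
  "fingers": 0.65
}}

```text
t: 21.45
ee_pos: [556.9, -171.2, 145.6]
orientation: [1.207, 1.189, -1.176]
ft_force: [0.5, -0.8, 1.1]
width: 57.0
```

{"name": "send_rows", "arguments": {
  "rows": [
    [0, 7, 1, 0.119],
    [0, 0, 0, 0]
  ]
}}

```text
t: 21.62
ee_pos: [565.3, -172.2, 145.6]
orientation: [1.303, 1.126, -1.268]
ft_force: [0.0, 0.4, 0.6]
width: 57.0
```

```bash
python3 - <<'E'
from h import *
d=ctrl.get_image("wrist"); cv2.imwrite("pics/w8.png",d["img"][:,:,::-1])
d=ctrl.get_image("top"); crop(d["img"],300,180,480,315,4,"pics/t8.png")
plan(561,-170,100,-1.617)
E
```

```text
t 21.72 p [ 563.8 -171.9  145.3] yaw -1.675 q1,q6 [-0.32  1.35] F [-0.3  0.5  0.1] M [ 0.031  0.203 -0.022] w 56.7
[[22.6, -1.5, -0.8, np.float64(-0.029)], [22.6, -1.5, -0.8, np.float64(-0.029)]]
```

View pics/w8.png

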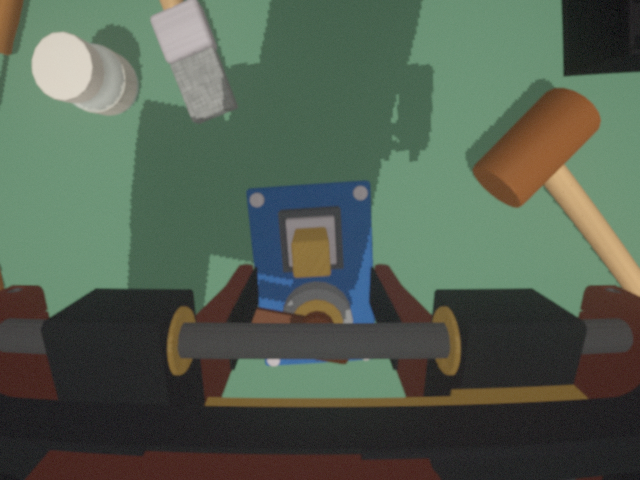

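```bash
python3 - <<'E'
from h import *
d=ctrl.get_image("wrist"); crop(d["img"],270,190,350,300,6,"pics/w9.png")
for p in [(293,252),(330,252),(294,277),(330,276)]: print(ray(d,[p],88)[0].round(1))
E
```

```text
[ 567.3 -159.1   88. ]
[ 564.7 -183.7   88. ]
[ 549.7 -157.7   88. ]
[ 547.9 -182.1   88. ]
```

View pics/w9.png

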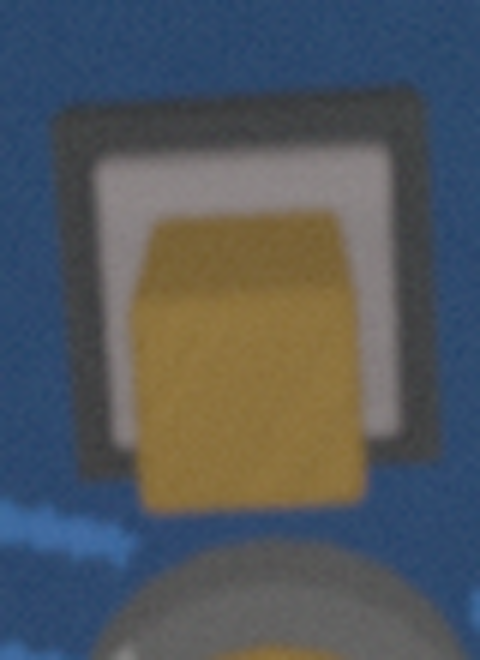

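```bash
python3 - <<'E'
from h import *
d=ctrl.get_image("wrist")
P=[ray(d,[(270+x/6-.4,190+y/6-.4)],88)[0] for x,y in [(133,300),(354,292),(366,500),(148,512)]]
for p in P: print(p.round(1))
c=np.mean(P,0);print("c",c, "yaw", np.arctan2(*(P[1]-P[2])[1::-1]), np.arctan2(*(P[0]-P[3])[1::-1]))
plan(c[0],c[1],95,-1.617)
E
```

```text
[ 575.5 -159.2   88. ]
[ 573.9 -183.7   88. ]
[ 549.7 -182.7   88. ]
[ 550.9 -158.    88. ]
c [ 562.49629234 -170.88680122   88.        ] yaw -0.038536143450435476 -0.04940257743013062
t 21.82 p [ 563.5 -171.8  145.4] yaw -1.675 q1,q6 [-0.32  1.35] F [-0.3 -0.1  0.2] M [ 0.087  0.162 -0.002] w 57.1
[[25.2, -0.6, -0.4, np.float64(-0.029)], [25.2, -0.5, -0.4, np.float64(-0.029)]]
```

The die's top centre is at (562,-170.7) with yaw -0.044. The face measures about 25 mm (26 given), which is consistent. Descending.

{"name": "send_rows", "arguments": {
  "rows": [
    [20, -0.5, -0.6, -0.03],
    [20, -0.5, -0.6, -0.03],
    [5, 0, 0, 0],
    [0, 0, 0, 0]
  ]
}}

```text
t: 22.15
ee_pos: [563.5, -171.0, 100.5]
orientation: [1.245, 1.163, -1.212]
ft_force: [1.1, -0.1, 0.7]
width: 57.1
```

```bash
python3 - <<'E'
from h import *
plan(562,-170.7,47,-1.617,maxs=16)
E
```

```text
t 22.15 p [ 563.5 -171.   100.5] yaw -1.605 q1,q6 [-0.32  1.28] F [ 1.1 -0.1  0.7] M [-0.025  0.15  -0.007] w 57.1
[[13.4, -0.4, -0.1, np.float64(0.003)], [13.4, -0.4, -0.1, np.float64(0.003)], [13.4, -0.4, -0.1, np.float64(0.003)], [13.4, -0.4, -0.1, np.float64(0.003)]]
```

{"name": "send_rows", "arguments": {
  "rows": [
    [13.4, -0.4, -0.1, 0.003],
    [13.4, -0.4, -0.1, 0.003],
    [13, -0.4, -0.1, 0.003],
    [11, -0.4, -0.1, 0.003],
    [0, 0, 0, 0]
  ]
}}

```text
t: 22.57
ee_pos: [564.4, -171.4, 49.2]
orientation: [1.255, 1.155, -1.219]
ft_force: [-0.4, 0.9, 0.2]
width: 57.4
```

```bash
python3 - <<'E'
from h import *
plan(562,-170.7,47,-1.617,maxs=16)
E
```

```text
t 22.57 p [ 564.4 -171.4   49.2] yaw -1.617 q1,q6 [-0.32  1.3 ] F [-0.4  0.9  0.2] M [0.046 0.151 0.007] w 57.4
[[2.2, -2.4, -0.6, np.float64(-0.0)]]
```

{"name": "send_rows", "arguments": {
  "rows": [
    [2, -2.4, -0.6, 0],
    [0, 0, 0, 0],
    [0, 0, 0, 0],
    [0, 0, 0, 0],
    [0, 0, 0, 0],
    [0, 0, 0, 0],
    [0, 0, 0, 0],
    [0, 0, 0, 0]
  ],
  "fingers": 0
}}

```text
t: 23.23
ee_pos: [561.9, -170.7, 47.4]
orientation: [1.255, 1.155, -1.22]
ft_force: [0.6, 0.3, -3.5]
width: 25.6
```

```bash
python3 - <<'E'
from h import *
plan(562,-170.7,47,-1.617,maxs=16)
E
```

```text
t 23.23 p [ 561.9 -170.7   47.4] yaw -1.617 q1,q6 [-0.32  1.3 ] F [ 0.6  0.3 -3.5] M [ 0.033  0.117 -0.025] w 25.6
[[0.4, 0.1, 0.0, np.float64(-0.0)]]
```

Gripped at 25.6 mm. Lifting straight up, slowly at first.

{"name": "send_rows", "arguments": {
  "rows": [
    [-5, 0, 0, 0],
    [-5, 0, 0, 0],
    [-5, 0, 0, 0],
    [-5, 0, 0, 0]
  ]
}}

```text
t: 23.57
ee_pos: [559.5, -170.0, 67.4]
orientation: [1.254, 1.159, -1.222]
ft_force: [-0.4, -0.1, -4.9]
width: 25.9
```

```bash
python3 - <<'E'
from h import *
plan(562,-170.7,180,-1.617,maxs=16)
E
```

```text
t 23.57 p [ 559.5 -170.    67.4] yaw -1.617 q1,q6 [-0.32  1.3 ] F [-0.4 -0.1 -4.9] M [0.062 0.133 0.031] w 25.9
[[-14.1, 0.3, 0.1, np.float64(-0.0)], [-14.1, 0.3, 0.1, np.float64(-0.0)], [-14.1, 0.3, 0.1, np.float64(-0.0)], [-14.1, 0.3, 0.1, np.float64(-0.0)], [-14.1, 0.3, 0.1, np.float64(-0.0)], [-14.1, 0.3, 0.1, np.float64(-0.0)], [-14.1, 0.3, 0.1, np.float64(-0.0)], [-14.1, 0.3, 0.1, np.float64(-0.0)]]
```

{"name": "send_rows", "arguments": {
  "rows": [
    [-10, 0.5, 0, 0],
    [-15, 0.5, 0, 0],
    [-20, 1, 0, 0],
    [-20, 1, 0, 0],
    [-20, 1, 0, 0],
    [-15, 0, 0, 0],
    [-5, 0, 0, 0],
    [0, 0, 0, 0]
  ]
}}

```text
t: 24.23
ee_pos: [559.8, -169.4, 183.8]
orientation: [1.254, 1.156, -1.22]
ft_force: [-0.2, -0.2, -3.3]
width: 26.2
```

```bash
python3 - <<'E'
from h import *
d=ctrl.get_image("side"); cv2.imwrite("pics/s10.png",d["img"][:,:,::-1])
plan(510,214,165,-np.pi/2-0.13,maxs=25)
E
```

```text
t 24.28 p [ 559.8 -169.4  183.3] yaw -1.617 q1,q6 [-0.32  1.3 ] F [ 0.8 -0.6 -3.6] M [-0.005  0.184  0.055] w 25.7
[[1.1, -4.2, -23.8, np.float64(0.005)], [1.1, -4.3, -23.8, np.float64(0.005)], [1.1, -4.5, -23.7, np.float64(0.005)], [1.1, -4.6, -23.7, np.float64(0.005)], [1.1, -4.7, -23.7, np.float64(0.005)], [1.1, -4.8, -23.7, np.float64(0.005)], [1.1, -5.0, -23.6, np.float64(0.005)], [1.1, -5.1, -23.6, np.float64(0.005)], [1.1, -5.2, -23.6, np.float64(0.005)], [1.1, -5.3, -23.6, np.float64(0.005)]]
[[1.1, -5.5, -23.5, np.float64(0.005)], [1.1, -5.6, -23.5, np.float64(0.005)], [1.1, -5.7, -23.5, np.float64(0.005)], [1.1, -5.8, -23.4, np.float64(0.005)], [1.1, -5.9, -23.4, np.float64(0.005)], [1.1, -6.1, -23.4, np.float64(0.005)]]
```

View pics/s10.png

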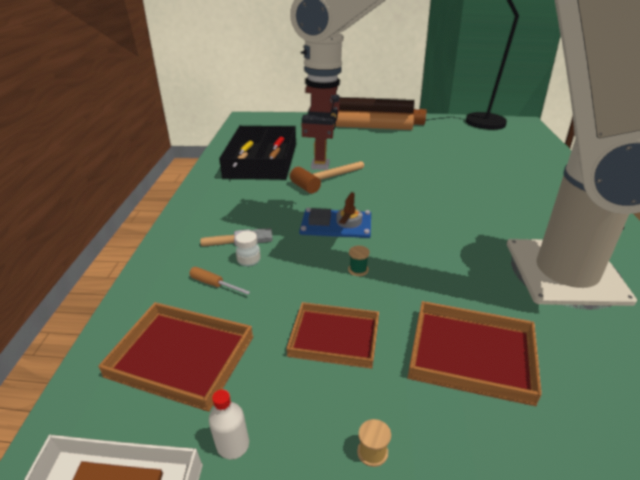

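The die is held at side (320,165), the nest is empty and the keeper is clear. Carrying to the small tray at (335,333). I'll re-measure the tray from the side view as a cross-check.

{"name": "send_rows", "arguments": {
  "rows": [
    [1, -4, -12, 0.005],
    [1, -4, -20, 0.005],
    [1, -4.5, -24, 0.005],
    [1, -4.5, -24, 0.005],
    [1, -5, -24, 0.005],
    [1, -5, -24, 0.005],
    [1, -5, -24, 0.005],
    [1, -5, -24, 0.005],
    [1, -5, -24, 0.005],
    [1, -5, -24, 0.005]
  ]
}}

```text
t: 25.12
ee_pos: [518.3, 67.1, 159.0]
orientation: [1.292, 1.14, -1.279]
ft_force: [0.2, 0.6, -5.1]
width: 25.9
```

```bash
python3 - <<'E'
from h import *
d=ctrl.get_image("side"); im=d["img"].astype(int); R,G,B=im[...,0],im[...,1],im[...,2]
red=((R>2.2*G)&(R>2.2*B)&(R>35)).astype(np.uint8); red=cv2.morphologyEx(red,cv2.MORPH_OPEN,np.ones((3,3)))
for c in rect(red,400)[:4]: print(cv2.boundingRect(c),wr(d,c,4))
plan(510,214,160,-np.pi/2-0.13,maxs=25)
E
```

```text
(116, 316, 124, 80) ((788.1654052734375, 270.35284423828125), (138.04373168945312, 180.9267120361328), 75.79814910888672)
(416, 315, 114, 74) ((264.2939758300781, 237.39651489257812), (130.95526123046875, 189.92880249023438), 76.33650207519531)
(295, 312, 79, 45) ((512.1752319335938, 210.03005981445312), (92.59465789794922, 135.4503631591797), 82.89120483398438)
t 25.17 p [517.3  70.5 158.5] yaw -1.679 q1,q6 [0.12 1.8 ] F [-1.2  3.  -5. ] M [ 0.32   0.248 -0.019] w 25.8
[[-0.2, -3.8, -23.6, np.float64(0.004)], [-0.2, -3.9, -23.6, np.float64(0.004)], [-0.2, -4.0, -23.6, np.float64(0.004)], [-0.2, -4.1, -23.6, np.float64(0.004)], [-0.2, -4.1, -23.6, np.float64(0.004)], [-0.2, -4.2, -23.6, np.float64(0.004)]]
```

The side view gives (512,210), where its near wall hides some of the lining. The top view gave (510,214), so they agree within tolerance. Moving on.

{"name": "send_rows", "arguments": {
  "rows": [
    [0, -1, -24, 0.004],
    [0, -1, -24, 0.004],
    [0, -1, -24, 0.004],
    [0, -1, -24, 0.004],
    [0, -2, -20, 0.004],
    [0, -2, -12, 0],
    [0, 0, 0, 0],
    [0, 0, 0, 0]
  ]
}}

```text
t: 25.83
ee_pos: [513.7, 207.5, 148.1]
orientation: [1.292, 1.143, -1.307]
ft_force: [0.0, 0.0, -4.7]
width: 25.8
```

```bash
python3 - <<'E'
from h import *
plan(510,214,45,-np.pi/2-0.13,maxs=15)
d=ctrl.get_image("side"); cv2.imwrite("pics/s11.png",d["img"][:,:,::-1])
d=ctrl.get_image("wrist"); cv2.imwrite("pics/w11.png",d["img"][:,:,::-1])
E
```

```text
t 25.83 p [513.7 207.5 148.1] yaw -1.695 q1,q6 [0.37 2.07] F [ 0.   0.  -4.7] M [0.023 0.126 0.008] w 25.8
[[14.7, -0.6, -0.9, np.float64(0.001)], [14.7, -0.6, -0.9, np.float64(0.001)], [14.7, -0.6, -0.9, np.float64(0.001)], [14.7, -0.6, -0.9, np.float64(0.001)], [14.7, -0.6, -0.9, np.float64(0.001)], [14.7, -0.6, -0.9, np.float64(0.001)], [14.7, -0.6, -0.9, np.float64(0.001)]]
```

View pics/s11.png

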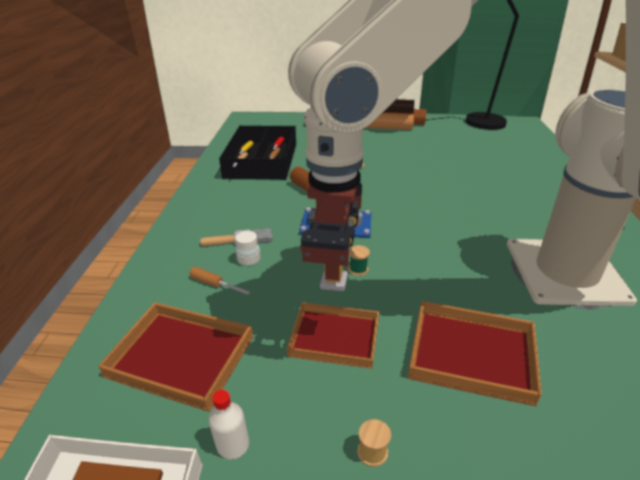

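View pics/w11.png

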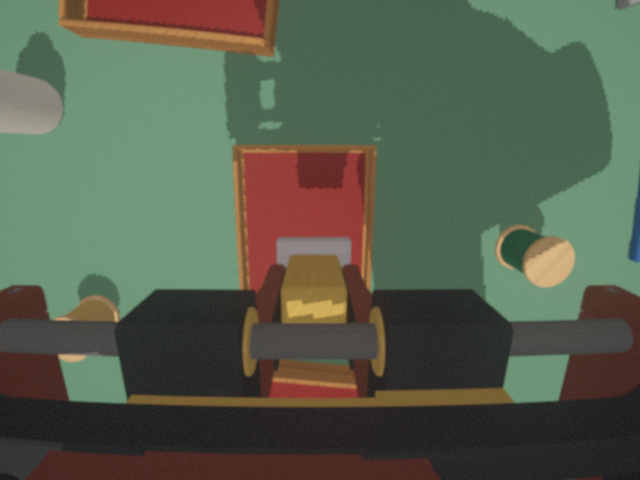

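The wrist view shows the die over the small tray, between the walls at x=240 and x=372. Lowering.

{"name": "send_rows", "arguments": {
  "rows": [
    [15, 0, -1, 0],
    [18, 0, -1, 0],
    [18, 0, -1, 0],
    [18, 0, -1, 0],
    [15, 0, -1, 0],
    [10, 0, -1, 0],
    [4, 0, 0, 0],
    [0, 0, 0, 0]
  ]
}}

```text
t: 26.6
ee_pos: [516.7, 204.0, 48.1]
orientation: [1.301, 1.135, -1.312]
ft_force: [0.4, -0.6, -4.5]
width: 26.0
```

```bash
python3 - <<'E'
from h import *
plan(511,213,30,-np.pi/2-0.13,maxs=8)
E
```

```text
t 26.6 p [516.7 204.   48.1] yaw -1.706 q1,q6 [0.36 2.08] F [ 0.4 -0.6 -4.5] M [ 0.006  0.195 -0.002] w 26.0
[[6.0, -2.3, -2.7, np.float64(-0.002)], [6.0, -2.3, -2.7, np.float64(-0.002)], [6.0, -2.3, -2.7, np.float64(-0.002)]]
```

{"name": "send_rows", "arguments": {
  "rows": [
    [6, -2, -3, 0],
    [5, -2, -3, 0],
    [5, -2, -3, 0],
    [0, 0, 0, 0]
  ]
}}

```text
t: 26.93
ee_pos: [513.3, 213.9, 32.8]
orientation: [1.305, 1.133, -1.31]
ft_force: [-0.2, 0.5, -4.0]
width: 25.7
```

```bash
python3 - <<'E'
from h import *
plan(511,213,26,-np.pi/2-0.13,maxs=8)
E
```

```text
t 26.93 p [513.3 213.9  32.8] yaw -1.708 q1,q6 [0.38 2.1 ] F [-0.2  0.5 -4. ] M [0.003 0.142 0.008] w 25.7
[[6.8, -2.2, 1.3, np.float64(-0.007)]]
```

{"name": "send_rows", "arguments": {
  "rows": [
    [3, 0, 0, 0],
    [2, 0, 0, 0],
    [0, 0, 0, 0]
  ]
}}

```text
t: 27.18
ee_pos: [513.7, 214.9, 27.9]
orientation: [1.306, 1.133, -1.308]
ft_force: [0.8, -0.1, -3.7]
width: 26.3
```

```bash
python3 - <<'E'
from h import *
plan(511,213,26,-np.pi/2-0.13,maxs=8)
E
```

```text
t 27.18 p [513.7 214.9  27.9] yaw -1.707 q1,q6 [0.38 2.1 ] F [ 0.8 -0.1 -3.7] M [0.009 0.213 0.003] w 26.3
[[1.9, -2.4, 2.2, np.float64(-0.006)]]
```

{"name": "send_rows", "arguments": {
  "rows": [
    [1, 0, 0, 0],
    [0.5, 0, 0, 0]
  ]
}}

```text
t: 27.35
ee_pos: [513.9, 215.1, 26.6]
orientation: [1.306, 1.133, -1.307]
ft_force: [0.7, -0.3, -4.0]
width: 25.9
```

```bash
python3 - <<'E'
from h import *
plan(511,213,26,-np.pi/2-0.13,maxs=8)
E
```

```text
t 27.35 p [513.9 215.1  26.6] yaw -1.706 q1,q6 [0.38 2.1 ] F [ 0.7 -0.3 -4. ] M [0.035 0.162 0.026] w 25.9
[[0.6, -2.6, 2.4, np.float64(-0.005)]]
```

{"name": "send_rows", "arguments": {
  "rows": [
    [0.6, 0, 0, 0],
    [0.6, 0, 0, 0]
  ]
}}

```text
t: 27.52
ee_pos: [514.1, 215.0, 25.9]
orientation: [1.306, 1.133, -1.307]
ft_force: [-5.0, -0.5, 8.2]
width: 25.7
```

```bash
python3 - <<'E'
from h import *
plan(511,213,26,-np.pi/2-0.13,maxs=8)
E
```

```text
t 27.52 p [514.1 215.   25.9] yaw -1.706 q1,q6 [0.38 2.1 ] F [-5.  -0.5  8.2] M [-0.065  0.709 -0.012] w 25.7
[[-0.1, -2.8, 2.4, np.float64(-0.006)]]
```

The die is seated: the force went from -4 to +8 N at 25.9 mm, against an expected 25.4 mm. Releasing.

{"name": "send_rows", "arguments": {
  "rows": [
    [0, 0, 0, 0],
    [0, 0, 0, 0],
    [0, 0, 0, 0],
    [0, 0, 0, 0],
    [0, 0, 0, 0]
  ],
  "fingers": 0.6
}}

```text
t: 27.93
ee_pos: [516.3, 215.7, 27.6]
orientation: [1.31, 1.131, -1.303]
ft_force: [-0.4, -0.3, 0.1]
width: 51.7
```

```bash
python3 - <<'E'
from h import *
plan(514,215,130,-1.706,maxs=15)
d=ctrl.get_image("side"); crop(d["img"],270,230,410,380,4,"pics/s12.png")
E
```

```text
t 27.93 p [516.3 215.7  27.6] yaw -1.707 q1,q6 [0.38 2.1 ] F [-0.4 -0.3  0.1] M [-0.003  0.124  0.031] w 51.7
[[-14.6, -0.3, 0.1, np.float64(-0.0)], [-14.6, -0.3, 0.1, np.float64(-0.0)], [-14.6, -0.3, 0.1, np.float64(-0.0)], [-14.6, -0.3, 0.1, np.float64(-0.0)], [-14.6, -0.3, 0.1, np.float64(-0.0)], [-14.6, -0.3, 0.1, np.float64(-0.0)], [-14.6, -0.3, 0.1, np.float64(-0.0)]]
```

View pics/s12.png

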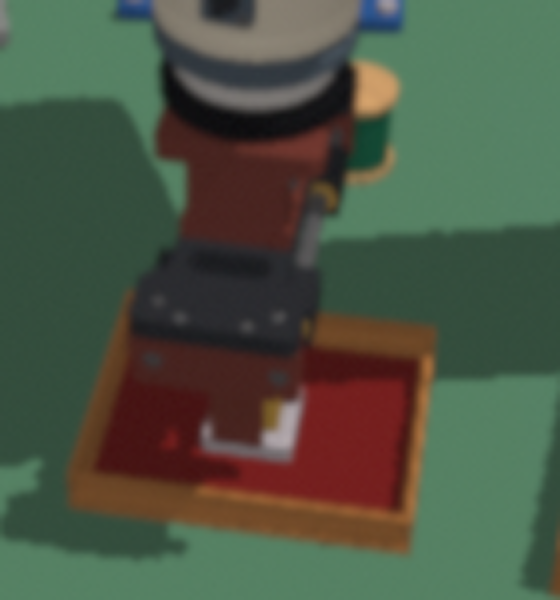

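The die stands in the tray and the fingers are open. Rising straight up.

{"name": "send_rows", "arguments": {
  "rows": [
    [-10, 0, 0, 0],
    [-15, 0, 0, 0],
    [-20, 0, 0, 0],
    [-20, 0, 0, 0],
    [-25, 0, 0, 0],
    [-25, 0, 0, 0],
    [-25, 0, 0, 0],
    [0, 0, 0, 0],
    [0, 0, 0, 0]
  ]
}}

```text
t: 28.73
ee_pos: [514.0, 216.2, 178.0]
orientation: [1.309, 1.131, -1.304]
ft_force: [0.1, -0.5, -0.0]
width: 52.6
```

```bash
python3 - <<'E'
from h import *
plan(514,215,130,-1.706,maxs=15)
for n in("side","top","wrist"):
    d=ctrl.get_image(n); cv2.imwrite(f"pics/{n}13.png",d["img"][:,:,::-1])
E
```

```text
t 28.73 p [514.  216.2 178. ] yaw -1.707 q1,q6 [0.38 2.09] F [ 0.1 -0.5 -0. ] M [0.057 0.268 0.009] w 52.6
[[12.0, 0.0, 0.3, np.float64(-0.0)], [12.0, 0.0, 0.3, np.float64(-0.0)], [12.0, 0.0, 0.3, np.float64(-0.0)], [12.0, 0.0, 0.3, np.float64(-0.0)]]
```

View pics/side13.png

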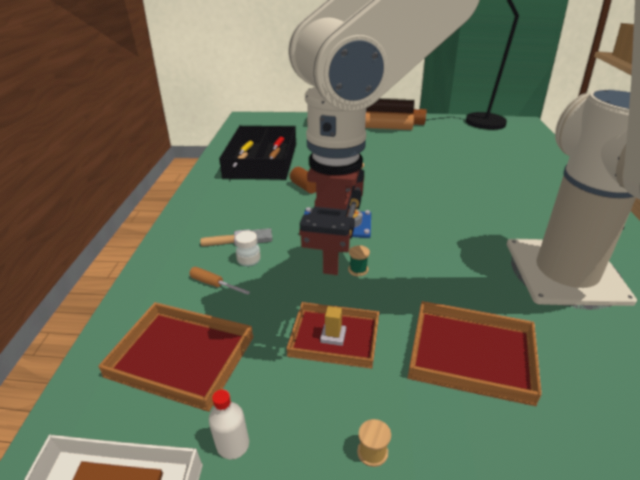

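View pics/top13.png

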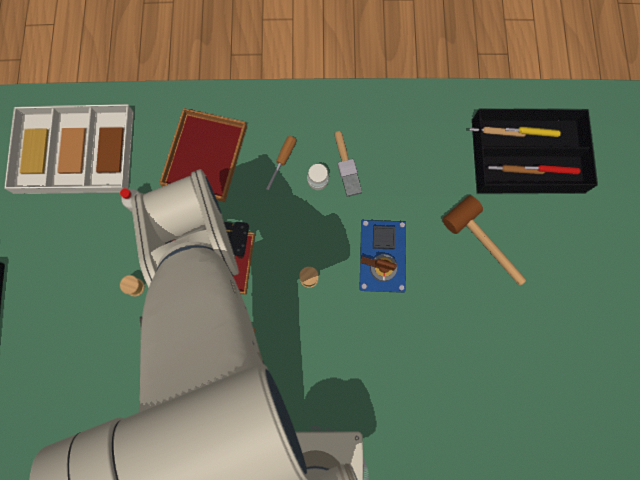

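View pics/wrist13.png

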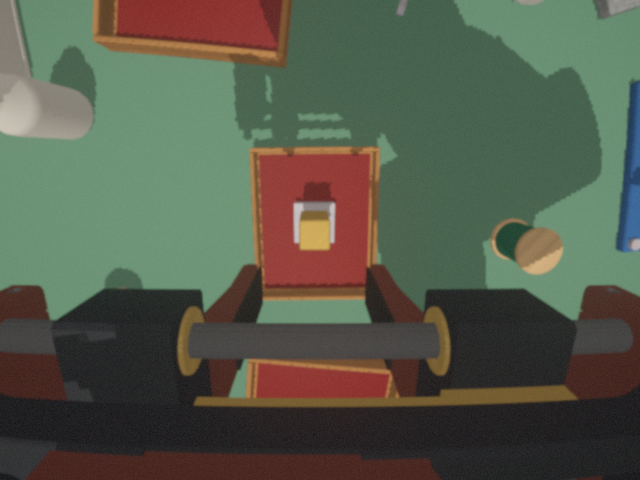

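The die stands upright in the middle of the small tray, at side (334,327) and wrist (315,227). The keeper points away from the empty nest, at top (378,263). The other things are where they were, and the arm is still and touching nothing. Handing in.

```bash
python3 -c "
from workcell import ctrl
print(ctrl.close_job())"
```

```text
the job is handed in; nothing more can be done
None
```

The job is handed in at about 29 s: the knob is free, and the die stands upright in the smallest red-lined tray.

- **Freeing the knob:** I rocked it four times into its stops, at about +0.28, -0.25, +0.62 and -0.58 rad. Each time I reversed at 0.35–0.42 N m in all, which is roughly 0.25–0.3 N m on the stud. On the fifth turn it went past 0.75 rad on drag alone, and I turned it on to about 1.31 rad anticlockwise. The stud's red and white marks stayed aligned.
- **Moving the die:** I lifted it straight out and lowered it until it touched, at about 8 N upward on the wrist. The touch height was 25.9 mm against 25.4 mm expected. I then opened the fingers and rose clear.
- **Last checks:** The pictures show the die upright mid-tray, the keeper clear of the empty nest and no bystander visibly moved. The arm was touching nothing, with wrist force near zero.
- **Slips and doubts:**
  - After releasing the knob I sent one row with the wrong sign, which lowered the open fingers 13 mm around the hub. No contact force showed, and I raised them at once.
  - At the third stop the moment readings were uneven, flat near 0.24–0.29 N m and then about 0.4.
  - I judged stud torque from the wrist moment, because the marks are too small in the pictures to measure.

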